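Change over keyed die inserts in two sloping shoes

ROBOT

A 6-joint arm with a two-finger parallel gripper is mounted at the origin on a cart in front of the work surface, level with it; the furniture and walls round the work are solid. World frame = base frame: x ahead of the robot, y to its left, z up, the work surface at z = 0. Lengths are in mm, angles in degrees, forces in N, time in s.
With the tool pointing down it reaches from about 300 to 850 mm from the base axis. Payload 4.2 kg.
Tool frame: the origin (TCP) lies midway between the tips of the shut fingers; the grasp point (between the pads) lies 19 mm behind it; z points along the fingers, y is the line along which they close (so a half turn about z gives the same grasp; the last joint's range is limited). The gripper opens to 91 mm and grips with 3 to 60 N. Pads are 32 mm wide; open, the fingers measure 118 mm over their backs; the gripper's body (76 mm by 178 mm) begins 60 mm behind the grasp point.
Start: joints at [70.646, 18.312, 89.639, -0, 72.044, -1.146], TCP at [179.677, 546.223, 213.976] pointing down, gripper open.
Joint ranges: [-177.97, 177.97], [-48.28, 115.42], [12.27, 149.76], [-77.06, 257.06], [2.81, 150.46], [-146.56, 146.56]. Speed limits (degrees/s): [147.25, 147.25, 180, 180, 180, 180].

INTERFACE

Orientations are given as [roll, pitch, yaw] about the fixed x, y, z axes, in that order (R = Rz(yaw) Ry(pitch) Rx(roll)).
In Python, from workcell import env gives the robot as it stands.
- The arm moves only by the shell command python3 -m jog 'ROWS' [FORCE]. ROWS is a JSON object of lists of equal length, an entry for each row: "jaw": the finger opening in mm, from 0 to 91.2; "slide": the shift along the tool's x, y, z in units of 30 mm (1.0 is 30 mm), a list of three; "spin": the turn about the tool's z in units of 8 degrees (1.0 is 8 degrees). In form: {"jaw": [jaw, ...], "slide": [[dx, dy, dz], ...], "spin": [spin, ...]}. A call has 1 to 10 rows; each row shifts and turns the commanded pose from where the row before left it, along the tool's axes as they then stand; what a row does not reach is not made up. A row lasts 1/10 s, in which the tool goes at most 50 mm and 8.59 degrees, less where a joint would pass 70% of its speed; a pose out of reach is approached as far as the arm can. A call is refused whole if a number of a shift passes 1 or a number of a turn 1, either way. A call with a gripper value outside its range is refused whole. The fingers move at their own pace and stop on an object; FORCE is the grip in N (left out, the last holds). Time passes only in rows, so rows that do not move let the fingers close. It gives the time, the measured TCP pose, the force, the opening and the grip force at its end, in the units of the state.
- env.state(): the state, without advancing time (a new reading comes with each control period).
- env.grab_frame(name): name is "scene" or "side" or "wrist"; returns the picture (384x512x3 uint8, red, green, blue); there is no depth.
- env.camera_model(name): a dict with "fx", "fy", "cx", "cy" (pixels), "camera_from_world" (4x4, takes a point from world to camera coordinates). Camera axes: x right, y up, looking along -z (the intrinsics and any distortion apply to the point x, -y, -z); pixel columns grow to the right and rows downward; lengths in mm; the calibration is good to about 2 mm. A picture is of the moment at which its call begins: read the wrist's pose just before it. camera_model takes no time and is no camera call; for the wrist camera it gives the pose at the moment of the call.
- env.job_done(): hands the job in; it is judged then, once.
The state is a dict: "time_s": time; "qpos": joint angles; "qvel": joint speeds; "effort": joint torques, N m; "ee_pos": TCP position; "ee_rot": TCP orientation; "force": force on the tool from outside, world axes, zero at the start; "torque": the same for the moment, N m; "gripper_width": finger opening in mm; "gripper_force": force on a finger pad.
Only numpy, scipy, OpenCV 4.12 (cv2) and the standard library are available. Lean on these libraries where they do the work, as an engineer would, in place of code of your own. Each camera call takes 0.05 s, during which the arm holds its last target. There are 200 camera calls.

TASK

Change the die inserts in the two sloping shoes: take the worn insert out of the shoe with the flat-sided pocket and stand it in the open square tray, then fit the new insert with the flat in its place and the new notched insert in the pocket with the key. Turn each new insert so that its flat or notch matches, so that it drops fully home, and let go of it. Leave the spray can, the angle iron and the piece of pipe where they stand.

Things in the scene. Friction and masses are not known exactly. Their poses are not given: they have to be found in the camera images.
- worn_insert: Worn die insert, seated at the start in the flat-sided pocket (mm). Same shape as flat_insert: round flange 50 dia., 14 thick, one flat on its +x side 18 from the axis. Collar dia. 25 to z 16.5, then hex stem 20 across flats up to z 60, with two of its flats facing +x and -x. Origin: centre of underside, z along the stem. Steel, about 0.25 kg (varies).
- flat_insert: New die insert with a flat, stands on the bench at the start, stem up, any yaw (mm). Round flange 50 dia., 14 thick, one flat on its +x side 18 from the axis. Collar dia. 25 to z 16.5, then hex stem 20 across flats up to z 60, with two of its flats facing +x and -x. Origin: centre of underside, z along the stem. Steel, about 0.25 kg (varies).
- notch_insert: New die insert with a notch, stands on the bench at the start, stem up, any yaw (mm). Round flange 50 dia., 14 thick, one slot 12 wide cut in from its +x side to 17 from the axis. Collar dia. 25 to z 16.5, then hex stem 20 across flats up to z 60, with two of its flats facing +x and -x. Origin: centre of underside, z along the stem. Steel, about 0.25 kg (varies).
- flat_shoe: Shoe with the flat-sided pocket: fixed dark grey foot 112 x 100 and sloping dark plate 96 x 96, rising from 12 to about 71 above the bench, with a 3 high screw head at each corner (mm). Origin: centre of its underside on the bench, x towards the high side, z up. The pocket floor's centre is 40 above the origin.
- key_shoe: Shoe with the keyed pocket: fixed dark grey foot 112 x 100 and sloping dark plate 96 x 96, rising from 12 to about 71 above the bench, with a 3 high screw head at each corner (mm). Origin: centre of its underside on the bench, x towards the high side, z up. The pocket floor's centre is 40 above the origin.
- flat_pocket: Flat-sided pocket (mm) square to a plate sloped 25 degrees. Origin: centre of pocket floor; x straight up the slope, y level, z square out of the plate, leaning 25 degrees roughly towards the robot. Pocket 53 dia., 12 deep (plate face z 12), mouth chamfer 1.5. Its uphill (+x) side is a straight wall 19.2 from the centre: the insert's x goes along the pocket's x.
- key_pocket: Keyed pocket (mm) square to a plate sloped 25 degrees. Origin: centre of pocket floor; x straight up the slope, y level, z square out of the plate, leaning 25 degrees roughly towards the robot. Pocket 53 dia., 12 deep (plate face z 12), mouth chamfer 1.5. On its +y side a key 9 wide, full depth, stands in to 18.6 from the centre: the insert's x goes along the pocket's y.
- tray: Fixed open grey metal tray, square, 130 x 130 and 18 high (mm), wall and floor 3 thick; origin at the centre of its underside, z up, sides along x and y.
- spray_can: Bystander: upright spray can, 54 in diameter, 188 high (mm), loose; origin at the centre of its underside.
- angle_iron: Bystander: offcut of angle iron standing on end, 40 x 40 and 110 high, 4 thick (mm), loose; origin at the centre of its square's underside.
- pipe_piece: Bystander: short pipe standing on end between the shoes, 42 in diameter, 55 high (mm), loose; origin at the centre of its underside.
Not all that is in view belongs to the job. Leave any green look-alike of the notch_insert alone.

How it is judged:
By the outcome, as a careful person would: the job done as asked, in the order asked, and still so for the second after the job is handed in, with the robot touching nothing.
It also fails if it takes over 72 s, if anything falls off the work surface, if the arm or the gripper's body presses on something with over 40 N, if the wrist force passes 120 N, or if a joint passes its speed limit or range.

## Working session

There is one attempt and no reset: what is moved stays moved. The work goes in short steps, Python scripts to look and compute and a shell command to move; the robot and the scene stay as the last step left them, time stands still between calls to the robot, and variables do not carry over. Pictures are saved under pics/ and viewed, at most 10 in all, crops included, and the job is handed in when it is done.

```bash
ls; mkdir -p pics; cat > h.py <<'E'
import numpy as np, cv2
from workcell import env
from scipy.spatial.transform import Rotation as R
E
python3 - <<'E'
from h import *
ims=[]
for n in ("scene","side"):
    im=env.grab_frame(n); cv2.imwrite(f"pics/{n}0.png",im[:,:,::-1]); 
    m=env.camera_model(n); print(n,{k:(np.round(v,3).tolist() if k=="camera_from_world" else v) for k,v in m.items()})
w=env.grab_frame("wrist");cv2.imwrite("pics/wrist0.png",w[:,:,::-1])
s=env.state();print(s)
E
```

```text
pics
scene {'fx': 364.6354408360371, 'fy': 364.6354408360371, 'cx': 258.81842747370206, 'cy': 192.90033330667603, 'camera_from_world': [[0.906, -0.423, -0.022, -489.403], [0.238, 0.463, 0.854, -153.578], [-0.351, -0.779, 0.52, -872.174], [0.0, 0.0, 0.0, 1.0]]}
side {'fx': 449.5514879313607, 'fy': 449.5514879313607, 'cx': 256.49941372754023, 'cy': 185.33453637300406, 'camera_from_world': [[-1.0, -0.014, -0.002, 532.151], [0.005, -0.515, 0.857, -56.892], [-0.014, 0.857, 0.515, -1246.029], [0.0, 0.0, 0.0, 1.0]]}
{'time_s': 0.15, 'qpos': array([ 7.06437537e+01,  1.83412426e+01,  8.96898503e+01, -9.64444294e-04,
        7.20438695e+01, -1.14539904e+00]), 'qvel': array([ 0.01337321, -0.11742381, -0.25735178, -0.01258601,  0.01251587,
        0.03601951]), 'effort': array([ 6.43728199e-04, -4.12775445e+01, -2.32156187e+01,  7.26416660e-02,
        4.33655258e-02, -9.00586997e-05]), 'ee_pos': array([179.5698997 , 545.84273178, 213.33670079]), 'ee_rot': array([-1.79925034e+02, -5.81574932e-04,  1.61789450e+02]), 'force': array([-0.49638462, -0.68228504,  0.70167545]), 'torque': array([-0.00222259, -0.02605918, -0.00911473]), 'gripper_force': 0.0, 'gripper_width': 91.2791606898145}
```

View pics/scene0.png

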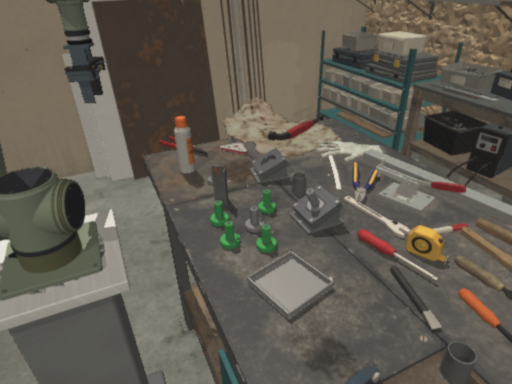

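View pics/side0.png

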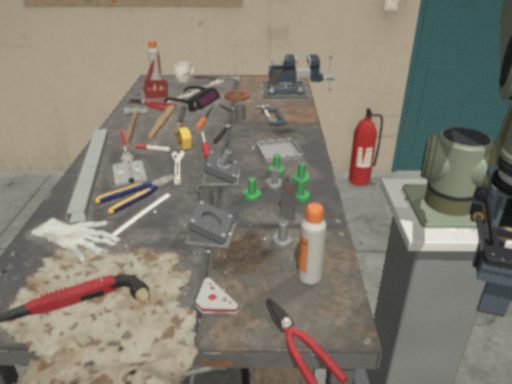

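```bash
python3 - <<'E'
import cv2,numpy as np
a=cv2.imread("pics/scene0.png")[140:300,160:360]; b=cv2.imread("pics/side0.png")[125:285,160:360]
L=cv2.INTER_LANCZOS4
cv2.imwrite("pics/m1.png",cv2.resize(a,(750,600),interpolation=L))
cv2.imwrite("pics/m2.png",cv2.resize(b,(750,600),interpolation=L))
E
```

```text
(no output)
```

View pics/m1.png

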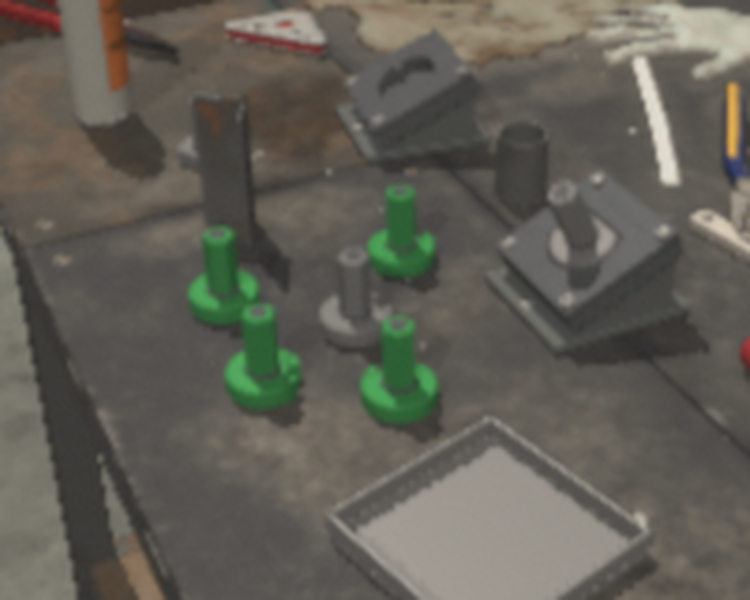

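View pics/m2.png

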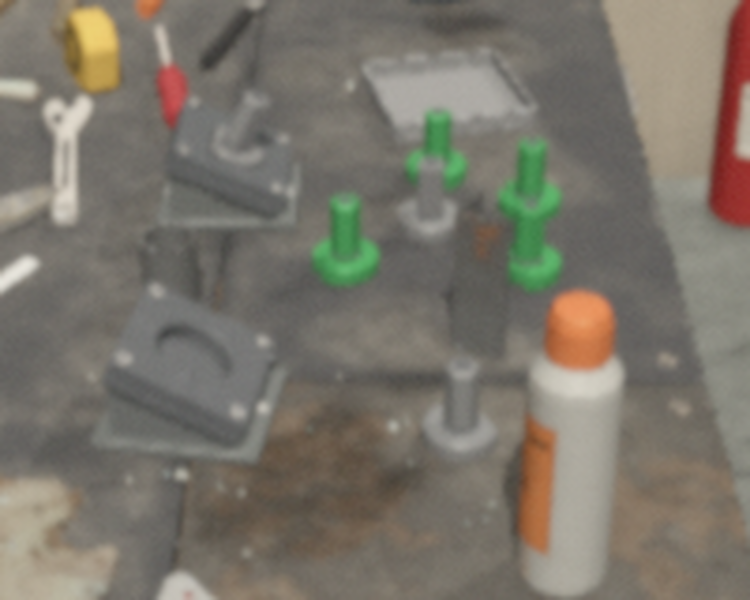

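```bash
cat >> h.py <<'E'
def ray(m,p):
    T=np.array(m["camera_from_world"]); d=np.array([(p[0]-m["cx"])/m["fx"],-(p[1]-m["cy"])/m["fy"],-1.])
    return -T[:3,:3].T@T[:3,3], T[:3,:3].T@d
def tri(obs):
    A=np.zeros((3,3));b=np.zeros(3);rs=[]
    for m,p in obs:
        c,d=ray(m,p);d=d/np.linalg.norm(d);P=np.eye(3)-np.outer(d,d);A+=P;b+=P@c;rs.append((c,P))
    X=np.linalg.solve(A,b);return X,[round(float(np.linalg.norm(P@(X-c))),1) for c,P in rs]
def atz(m,p,z):
    c,d=ray(m,p);return c+d*(z-c[2])/d[2]
def proj(m,X):
    T=np.array(m["camera_from_world"]);q=T[:3,:3]@np.asarray(X,float)+T[:3,3]
    return np.array([m["cx"]+m["fx"]*q[0]/-q[2],m["cy"]+m["fy"]*q[1]/q[2]])
E
python3 - <<'E'
from h import *
np.set_printoptions(precision=1,suppress=True)
S=env.camera_model("scene");D=env.camera_model("side");print({k:v for k,v in S.items() if k not in("camera_from_world",)}.keys())
s=lambda x,y:(160+x/3.75-.37,140+y/3.75-.37);d=lambda x,y:(160+x/3.75-.37,125+y/3.75-.37)
for n,a,b in [("notchtop",(352,257),(431,163)),("worntop",(563,190),(254,97)),("green R",(400,193),(345,202)),("greenbot",(398,324),(437,117)),("greenL",(219,235),(530,205)),("greenbl",(260,312),(531,146)),
 ("angle top",(220,100),(483,205)),("pipe top",(522,132),(172,240)),
 ("fs hi1",(597,180),(194,103)),("fs 2",(508,242),(283,139)),("fs 2b",(508,242),(181,150)),("fs1b",(597,180),(181,150)),("fs3",(568,300),(277,203)),("fs3b",(568,300),(283,139)),("fs4",(663,232),(194,103)),
 ("ks a",(433,37),(157,290)),("ks a2",(433,37),(122,357)),("ks b",(466,72),(157,290)),("traycorner",(490,420),(535,103)),("tray r",(648,535),(485,50)),("tray l",(332,518),(395,130))]:
    X,r=tri([(S,s(*a)),(D,d(*b))]);print(n,X,r)
print("flat top",atz(D,d(461,362),60)); print("can base",atz(S,s(103,118),0),atz(D,d(565,580),0)); print("notch@60",atz(S,s(352,257),60),atz(D,d(431,163),60))
W=env.camera_model("wrist");T=np.array(W["camera_from_world"]);print("wrist",-T[:3,:3].T@T[:3,3],T,W["fx"],W["cx"],W["cy"])
E
```

```text
dict_keys(['fx', 'fy', 'cx', 'cy'])
notchtop [ 479.4 -104.8   58.5] [1.5, 1.5]
worntop [ 619.2 -145.    94.8] [1.3, 1.3]
green R [545.2 -43.8  58.4] [1.3, 1.3]
greenbot [ 473.7 -185.9   57.3] [0.6, 0.6]
greenL [407.2 -39.3  59.6] [1.4, 1.4]
greenbl [ 400.1 -135.3   57.9] [0.8, 0.8]
angle top [447.1  54.4 113.4] [2.6, 2.6]
pipe top [672.3   1.8  53.7] [1.4, 1.4]
fs hi1 [ 660.2 -134.1   90.5] [8.0, 8.0]
fs 2 [ 590.5 -134.5   59.3] [8.3, 8.3]
fs 2b [ 640.4 -102.3   47.7] [40.9, 40.9]
fs1b [ 674.  -106.1   67.8] [1.7, 1.7]
fs3 [ 613.8 -150.5    1.6] [10.1, 10.1]
fs3b [ 600.4 -186.6   35.7] [0.9, 0.9]
fs4 [ 672.9 -186.9   68.7] [0.4, 0.4]
ks a [662.1 127.6  89.7] [3.1, 3.1]
ks a2 [682.3 170.   67.3] [1.4, 1.4]
ks b [671.   91.4  68.3] [0.6, 0.6]
traycorner [ 432.7 -281.8   43.7] [50.1, 50.1]
tray r [ 465.3 -398.4   42.1] [46.2, 46.2]
tray l [ 452.7 -255.5   -8.7] [57.7, 57.7]
flat top [467.  161.7  60. ]
can base [404.6 283.5   0. ] [408.7 298.    0. ]
notch@60 [ 476.8 -107.2   60. ] [ 480.9 -103.2   60. ]
wrist [103.2 570.9 384.8] [[   0.3    0.9   -0.  -574.3]
 [  -0.9    0.3   -0.3   32.7]
 [  -0.3    0.1    1.  -392.2]
 [   0.     0.     0.     1. ]] 303.37545596477304 254.41736977088564 193.48311083475627
```

View pics/wrist0.png

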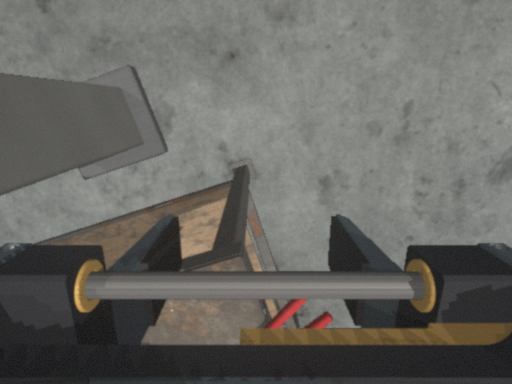

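```bash
python3 -m jog '{"jaw":[91,91,91,91,91,91,91,91,91,91],"slide":[[0,0,-0.5],[0,0,-0.5],[0,0,-0.3],[-0.6,-1,0],[-0.6,-1,0],[-0.6,-1,0],[-0.6,-1,0],[-0.6,-1,0],[-0.6,-1,0],[-0.6,-1,0]],"spin":[-0.8,-0.8,-0.68,0,0,0,0,0,0,0]}' && python3 -m jog '{"jaw":[91,91,91,91,91,91,91],"slide":[[-0.6,-1,0],[-0.6,-1,0],[-0.6,-1,0],[-0.6,-1,0],[-0.6,-1,0],[-0.6,-0.8,0],[0,0,0]],"spin":[0,0,0,0,0,0,0]}'
```

```text
time_s: 1.15
ee_pos: [306.2, 334.9, 252.8]
ee_rot: [-180.0, -0.0, -180.0]
force: [-0.7, -0.6, -0.4]
gripper_width: 91.0
gripper_force: 0.0
time_s: 1.85
ee_pos: [415.3, 160.0, 252.7]
ee_rot: [-179.9, 0.0, 179.8]
force: [0.2, 0.1, 0.1]
gripper_width: 91.2
gripper_force: 0.0
```

```bash
cat > snap.py <<'E'
import sys,pickle
from h import *
n=sys.argv[1]; m=env.camera_model("wrist"); im=env.grab_frame("wrist")
cv2.imwrite(f"pics/{n}.png",im[:,:,::-1]); pickle.dump(m,open(f"pics/{n}.pkl","wb"))
E
python3 snap.py wA
python3 -m jog '{"jaw":[91,91,91,91,91,91,91,91],"slide":[[-0.8,0,0],[-0.8,0,0],[-0.8,0,0],[-0.8,-0.2,0.2],[-0.8,-0.2,0.4],[-0.8,-0.2,0.4],[-0.8,-0.2,0.4],[0,0,0]],"spin":[0,0,0,0,0,0,0,0]}'
python3 snap.py wB
python3 -m jog '{"jaw":[91,91,91,91,91,91,91,91,91,91],"slide":[[0.2,-1,0],[0.2,-1,0],[0.2,-1,0],[0.2,-1,0],[0.2,-1,0],[0.2,-1,0],[0.2,-1,0],[0.1,-1,0],[0,-1,0],[0,0,0]],"spin":[0,0,0,0,0,0,0,0,0,0]}'
python3 snap.py wC
python3 -m jog '{"jaw":[91,91,91,91,91,91],"slide":[[0.8,0.3,0.2],[0.8,0.3,0.2],[0.8,0.3,0.2],[0.8,0.3,0],[0.8,0.3,0],[0,0,0]],"spin":[0,0,0,0,0,0]}'
python3 snap.py wD
python3 - <<'E'
from h import *
import pickle
tiles=[]
for n,X in [("wA",(467,162,15)),("wB",(626,135,50)),("wC",(625,-146,50)),("wD",(479,-105,15))]:
    m=pickle.load(open(f"pics/{n}.pkl","rb")); p=proj(m,X).astype(int); im=cv2.imread(f"pics/{n}.png")
    T=np.array(m["camera_from_world"]); print(n,p,np.round(-T[:3,:3].T@T[:3,3]))
    h=(38 if n in"wAwD" else 75);hx,hy=int(h*4/3),h
    x0,y0=max(0,min(511-2*hx,p[0]-hx)),max(0,min(383-2*hy,p[1]-hy));c=im[y0:y0+2*hy,x0:x0+2*hx];print(x0,y0,400/(2*hx))
    tiles.append(cv2.resize(c,(400,300),interpolation=cv2.INTER_CUBIC))
cv2.imwrite("pics/mont.png",np.vstack([np.hstack(tiles[:2]),np.hstack(tiles[2:])]))
E
```

```text
time_s: 2.7
ee_pos: [582.6, 138.8, 208.3]
ee_rot: [-180.0, -0.2, -180.0]
force: [-0.8, -0.3, -0.5]
gripper_width: 90.7
gripper_force: 0.0
time_s: 3.75
ee_pos: [536.3, -133.1, 211.8]
ee_rot: [-179.9, 0.1, 179.9]
force: [0.4, 0.6, -0.5]
gripper_width: 90.7
gripper_force: 0.0
time_s: 4.4
ee_pos: [413.5, -83.9, 193.2]
ee_rot: [179.9, -0.1, -179.8]
force: [0.7, -0.1, 0.3]
gripper_width: 91.2
gripper_force: 0.0
wA [256 200] [335. 160. 424.]
206 162 4.0
wB [251 215] [503. 138. 380.]
151 140 2.0
wC [244 248] [ 456. -133.  383.]
144 173 2.0
wD [237 226] [333. -85. 365.]
187 188 4.0
```

View pics/mont.png

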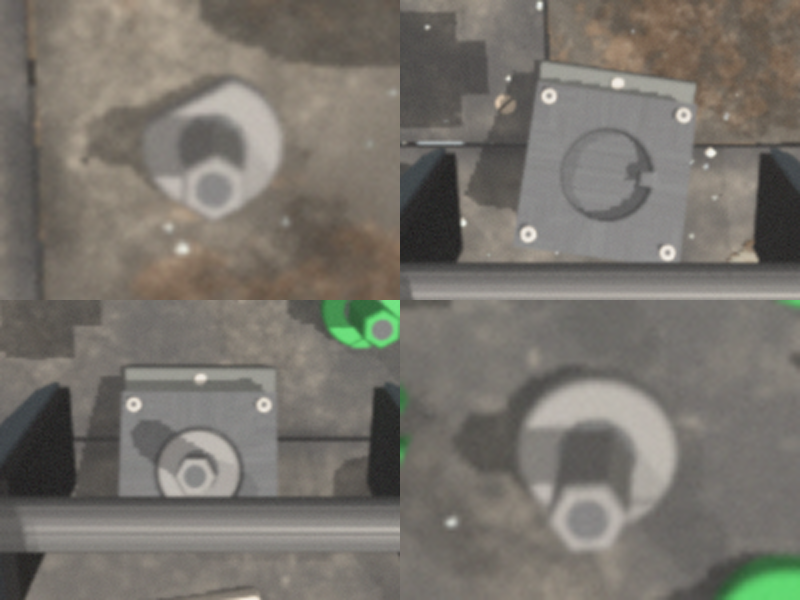

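```bash
cat > fit.py <<'E'
from h import *
import pickle
from scipy.optimize import least_squares, differential_evolution
np.set_printoptions(precision=1,suppress=True)
P=lambda n:pickle.load(open(f"pics/{n}.pkl","rb"))
S=env.camera_model("scene");D=env.camera_model("side")
s=lambda x,y:(160+x/3.75-.37,140+y/3.75-.37);d=lambda x,y:(160+x/3.75-.37,125+y/3.75-.37)
B=lambda u,v:(151+(u-400)/2-.25,140+v/2-.25);C=lambda u,v:(144+u/2-.25,173+(v-300)/2-.25)
def pk(x,y,yaw,q):  # pocket frame -> world
    return np.array([x,y,40])+R.from_euler('ZY',[yaw,-25],degrees=True).apply(q)
UH,UL,DH,DL=(1,1),(1,-1),(-1,1),(-1,-1)
key={"B":(P("wB"),{DL:B(549,96),DH:B(684,115),UL:B(528,234),UH:B(667,253)}),"scene":(S,{UH:s(433,37),UL:s(466,72)}),"side":(D,{UH:d(122,357),UL:d(157,290),DL:d(263,341),DH:d(237,411)})}
flat={"C":(P("wC"),{DL:C(134,405),DH:C(264,405)}),"scene":(S,{UH:s(597,180),UL:s(663,232),DL:s(568,300),DH:s(508,242)}),"side":(D,{UH:d(181,150),UL:d(194,103),DL:d(283,139),DH:d(277,203)})}
def fit(obs,x0,a=None):
    def f(p):
        aa=p[3] if a is None else a
        return np.concatenate([proj(m,pk(p[0],p[1],p[2],(k[0]*aa,k[1]*aa,15)))-np.array(o) for m,dd in obs for k,o in dd.items()])
    r=least_squares(f,x0 if a is None else x0[:3]); return r.x,np.sqrt(np.mean(r.fun**2))
if __name__=="__main__":
  for nm,o,x0 in (("key",key,(640,134,-8,40)),("flat",flat,(635,-146,0,40))):
    print(nm,"all",*fit(list(o.values()),x0))
    for k in o: print(k,*fit([o[k]],x0,40.))
  def score(img,m,polys):  # mean |gradient| along projected polylines
    tot=0;w=0
    for pts in polys:
        q=np.array([proj(m,t) for t in pts]).astype(np.float32)
        v=cv2.remap(img,q[:,0].reshape(1,-1),q[:,1].reshape(1,-1),cv2.INTER_LINEAR)[0];tot+=v.sum();w+=len(v)
    return tot/w
  def edge(n):
    g=cv2.GaussianBlur(cv2.cvtColor(cv2.imread(f"pics/{n}.png"),cv2.COLOR_BGR2GRAY).astype(np.float32),(0,0),.7)
    return np.hypot(cv2.Sobel(g,-1,1,0),cv2.Sobel(g,-1,0,1))
  def ins(kind,x,y,yaw,up):
    a=np.radians(np.arange(30,391,60));r=20/np.sqrt(3);v=np.c_[r*np.cos(a),r*np.sin(a)]
    hx=np.vstack([v[i]+(v[i+1]-v[i])*t for i in range(6) for t in np.linspace(0,1,8)])
    polys=[(hx,60)]
    t=np.radians(np.arange(0,360,3));fl=np.c_[25*np.cos(t),25*np.sin(t)]
    if kind=="flat": fl[:,0]=np.minimum(fl[:,0],18)
    polys.append((fl[np.abs(t-np.radians(up-yaw)+6*np.pi+np.pi)%(2*np.pi)-np.pi<9],14))
    c=R.from_euler('z',yaw,degrees=True)
    return [c.apply(np.c_[p,np.full(len(p),z)])+[x,y,0] for p,z in polys]
  for n,kind,x,y,yaw in (("wA","flat",467,162,210),("wD","notch",479,-105,0)):
    e=edge(n);m=P(n)
    def cost(p):
        pl=ins(kind,*p,180); fl=pl[1]; keep=(fl[:,0]<p[0]-2); return -score(e,m,[pl[0]])-score(e,m,[fl[keep]])
    r=differential_evolution(cost,[(x-8,x+8),(y-8,y+8),(yaw-31,yaw+31)],seed=1,tol=1e-6);print(n,kind,r.x,r.fun)
    for dy in (-20,-10,-5,-3,3,5,10,20): print(dy,round(cost(r.x+[0,0,dy])),end=" ")
    print()
E
python3 fit.py
```

```text
key all [645.1 137.6  -8.6  40.1] 0.5715882719720848
B [644.6 137.7  -8.6] 0.15702225130906627
scene [643.8 129.2  -6.9] 0.24603529329467494
side [646.6 138.8  -8.7] 0.13164857180662543
flat all [ 642.9 -146.9   -0.2   40.4] 1.0947397933826368
C [ 642.4 -147.4   -0.1] 0.004660196924126176
scene [ 640.5 -149.    -0.1] 0.19180560743414135
side [ 643.4 -137.6   -2.1] 1.1749525068536342
wA flat [464.7 165.  208.6] -240.61807250976562
-20 -203 -10 -223 -5 -237 -3 -240 3 -237 5 -232 10 -218 20 -201 
wD notch [ 480.5 -106.6    1.4] -298.904052734375
-20 -285 -10 -292 -5 -296 -3 -298 3 -297 5 -294 10 -293 20 -287
```

```bash
python3 -m jog '{"jaw":[70,70,70,70,70,70,70,70,70,70],"slide":[[-1,-0.3,0],[-1,-0.3,0],[-1,-0.3,0],[-1,-0.3,0],[-1,-0.3,0.3],[-1,-0.3,0.6],[-1,-0.3,0.7],[0,0,0.7],[0,0,0.7],[0,0,0]],"spin":[0,0,0,0,0,0,0,0,0,0]}'
python3 - <<'E'
from h import *
import cv2
a=cv2.imread("pics/scene0.png")[195:245,225:280];b=cv2.imread("pics/wD.png")[188:264,187:275]
f=lambda i:cv2.resize(i,(400,400),interpolation=cv2.INTER_CUBIC)
cv2.imwrite("pics/nt.png",np.hstack([f(a),f(b)]))
E
```

```text
time_s: 5.45
ee_pos: [625.9, -148.1, 99.5]
ee_rot: [179.9, -0.4, -179.9]
force: [-0.5, -0.3, -0.2]
gripper_width: 70.1
gripper_force: 0.0
```

View pics/nt.png

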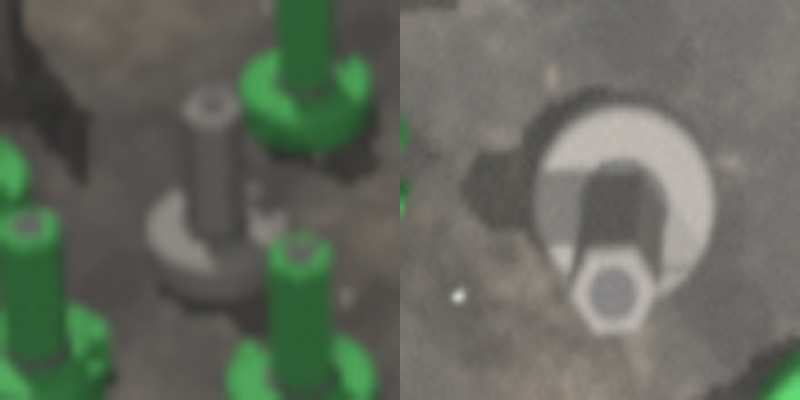

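```bash
python3 - <<'E'
from fit import *
np.set_printoptions(precision=0,suppress=True)
for yaw in (1.4,61.4,-58.6):
    c=R.from_euler('z',yaw,degrees=True)
    pts=[c.apply(q)+[480,-106,0] for q in ((24.3,6,14),(17,6,14),(17,-6,14),(24.3,-6,14))]
    print(yaw,"scene",[(proj(S,p)-[225,195]+.5)*[400/55,8]-.5 for p in pts])
    print("  wD",[(proj(P("wD"),p)-[187,188]+.5)*[400/88,400/76]+[400,0] for p in pts])
print((proj(S,(480,-106,14))-[225,195])*[7.27,8],(proj(S,(480,-106,60))-[225,195])*[7.27,8])
E
```

```text
1.4 scene [array([274., 192.]), array([256., 198.]), array([271., 217.]), array([289., 211.])]
  wD [array([652., 299.]), array([651., 271.]), array([608., 272.]), array([609., 300.])]
61.4 scene [array([209., 179.]), array([208., 191.]), array([241., 192.]), array([242., 179.])]
  wD [array([715., 231.]), array([692., 217.]), array([671., 258.]), array([695., 271.])]
-58.6 scene [array([287., 236.]), array([270., 229.]), array([251., 248.]), array([268., 255.])]
  wD [array([565., 274.]), array([587., 260.]), array([563., 220.]), array([541., 235.])]
[218. 218.] [214. 101.]
```

```bash
python3 -m jog '{"jaw":[60,60,60,60,15,15,15,15,15,15],"slide":[[0.08,0.02,0.4],[0,0,0.4],[0,0,0.45],[0,0,0],[0,0,0],[0,0,0],[0,0,0],[0,0,0],[0,0,0],[0,0,0]],"spin":[0,0,0,0,0,0,0,0,0,0]}' 40
```

```text
time_s: 6.45
ee_pos: [624.6, -148.8, 65.7]
ee_rot: [180.0, 0.0, -180.0]
force: [-0.8, -0.0, 1.0]
gripper_width: 21.2
gripper_force: 40.0
```

```bash
python3 -m jog '{"jaw":[15,15,15,15,15,15,15,15,15,15],"slide":[[0.04,0,-0.09],[0.08,0,-0.18],[0.08,0,-0.18],[0.08,0,-0.18],[0.08,0,-0.18],[0.08,0,-0.18],[0,0,-0.5],[0,0,-0.5],[0,0,-0.3],[0,0,0]],"spin":[0,0,0,0,0,0,0,0,0,0]}'
python3 - <<'E'
from h import *
print(env.state()["force"])
S=env.grab_frame("side");W=env.grab_frame("wrist")
cv2.imwrite("pics/side1.png",S[:,:,::-1])
a=S[100:220,170:300,::-1];b=W[:,:,::-1]
cv2.imwrite("pics/v1.png",np.hstack([cv2.resize(a,(400,370)),cv2.resize(b,(400,370))]))
m=env.camera_model("scene");
E
```

```text
time_s: 7.45
ee_pos: [612.3, -149.2, 135.9]
ee_rot: [-180.0, 0.2, -180.0]
force: [0.7, 0.2, -3.4]
gripper_width: 21.1
gripper_force: 40.0
[ 0.70792733  0.16441622 -3.44176446]
```

View pics/v1.png

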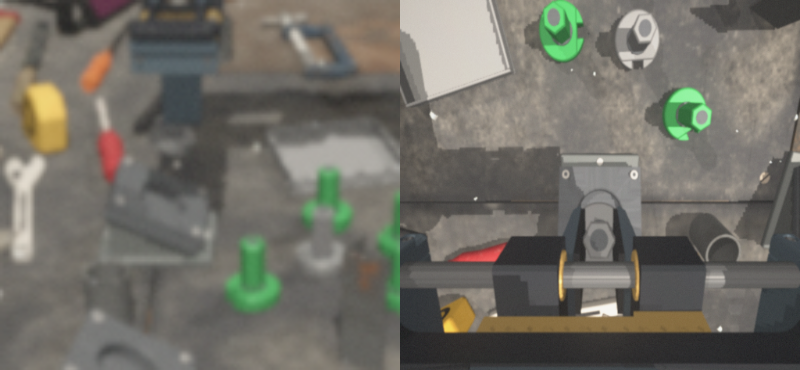

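```bash
python3 - <<'E'
from fit import *
q=[atz(S,s(*p),18) for p in ((490,420),(648,535),(332,518))];print(*q,(q[1]+q[2])/2)
E
```

```text
[ 503.  -252.6   18. ] [ 533.8 -376.2   18. ] [ 382.  -286.4   18. ] [ 457.9 -331.3   18. ]
```

```bash
python3 -m jog '{"jaw":[15,15,15,15,15,15,15,15,15,15],"slide":[[0.6,-0.6,0],[0.95,-1,0],[0.95,-1,0],[0.95,-1,0],[0.95,-1,0],[0.95,-1,0],[0.4,-0.45,0.5],[0,0,0.8],[0,0,0.8],[0,0,0]],"spin":[0,0,0,0,0,0,0,0,0,0]}'
python3 -m jog '{"jaw":[15,15,15,15,15,15,15],"slide":[[0,0,0.4],[0,0,0.3],[0,0,0.2],[0,0,0.1],[0,0,0.05],[0,0,0],[0,0,0]],"spin":[0,0,0,0,0,0,0]}'
```

```text
time_s: 8.55
ee_pos: [436.2, -328.7, 67.4]
ee_rot: [179.7, -0.4, 180.0]
force: [0.1, 0.3, -2.6]
gripper_width: 21.5
gripper_force: 40.0
time_s: 9.25
ee_pos: [439.3, -330.7, 40.0]
ee_rot: [-180.0, 0.0, -180.0]
force: [-0.4, -0.9, -3.1]
gripper_width: 21.0
gripper_force: 40.0
```

```bash
python3 -m jog '{"jaw":[15,15,15,15],"slide":[[0,0,0.1],[0,0,0.1],[0,0,0.1],[0,0,0]],"spin":[0,0,0,0]}' 10
python3 -m jog '{"jaw":[24,28,40,60,60,60,60,60],"slide":[[0,0,0],[0,0,0],[0,0,0],[0,0,0],[0,0,0],[0,0,-0.6],[0,0,-1],[0,0,-1]],"spin":[0,0,0,0,0,0,0,0]}'
python3 snap.py wE
python3 - <<'E'
from h import *
S=env.grab_frame("scene");cv2.imwrite("pics/scene2.png",S[:,:,::-1])
E
```

```text
time_s: 9.65
ee_pos: [442.5, -332.7, 33.5]
ee_rot: [-179.7, 0.5, -180.0]
force: [2.6, -0.5, 9.3]
gripper_width: 22.0
gripper_force: 10.0
time_s: 10.45
ee_pos: [438.6, -330.2, 108.9]
ee_rot: [179.9, -0.1, -180.0]
force: [-0.4, 0.9, -0.8]
gripper_width: 59.9
gripper_force: 0.0
```

```bash
python3 -m jog '{"jaw":[70,70,70,70,70,70,70,70,70,70],"slide":[[0,0,-1],[0,0.7,-1],[0,1,0],[0,1,0],[0,1,0],[0,1,0],[0,1,0],[0,1,0],[-0.4,1,0],[-0.45,1,0]],"spin":[0,0,0,0,0,0,0,0,0,0]}'
python3 snap.py wF
python3 -m jog '{"jaw":[70,70,70,70,70,70,70,70,70,70],"slide":[[0,1,0],[0,1,0],[0,1,0],[0,1,0],[0,1,0],[0,1,0],[0,0.8,0],[0,0,0],[0,0,0],[0,0,0]],"spin":[0,0,0,0,0,0,0,0,0,0]}'
python3 - <<'E'
from fit import *
from h import *
s0=env.state();print(s0["ee_pos"],s0["qpos"]); env.grab_frame("side"); print(env.state()["ee_pos"]);env.grab_frame("side"); print(env.state()["ee_pos"])
E
python3 -m jog '{"jaw":[70],"slide":[[0.7,0,0]],"spin":[0]}'
python3 -m jog '{"jaw":[70,70,70],"slide":[[1,0,0],[0,0,0],[0,0,0]],"spin":[0,0,0]}'
python3 snap.py wG
```

```text
time_s: 11.55
ee_pos: [463.7, -68.3, 167.8]
ee_rot: [180.0, -0.1, -180.0]
force: [0.8, -0.4, -0.4]
gripper_width: 70.1
gripper_force: 0.0
time_s: 12.6
ee_pos: [464.0, 133.6, 168.2]
ee_rot: [-180.0, -0.1, 180.0]
force: [-0.3, -0.2, 0.9]
gripper_width: 69.7
gripper_force: 0.0
[464.  133.6 168.2] [ 14.7  12.2 105.3  -0.   62.6 -75.3]
[464.1 133.5 168.3]
[464.2 133.5 168.5]
time_s: 12.8
ee_pos: [445.2, 133.8, 168.7]
ee_rot: [180.0, 0.1, 179.9]
force: [-0.4, 0.1, -0.6]
gripper_width: 70.1
gripper_force: 0.0
time_s: 13.1
ee_pos: [413.4, 133.9, 169.0]
ee_rot: [180.0, 0.1, 180.0]
force: [0.5, 0.1, 0.7]
gripper_width: 69.9
gripper_force: 0.0
```

```bash
cat > ef.py <<'E'
from fit import *
def edge(n):
    g=cv2.GaussianBlur(cv2.cvtColor(cv2.imread(f"pics/{n}.png"),cv2.COLOR_BGR2GRAY).astype(np.float32),(0,0),.7)
    return np.hypot(cv2.Sobel(g,-1,1,0),cv2.Sobel(g,-1,0,1))
def ins(kind,x,y,yaw,z0=0):
    a=np.radians(np.arange(30,391,60));r=20/np.sqrt(3);v=np.c_[r*np.cos(a),r*np.sin(a)]
    hx=np.vstack([v[i]+(v[i+1]-v[i])*t for i in range(6) for t in np.linspace(0,1,8)])
    t=np.radians(np.arange(0,360,3));fl=np.c_[25*np.cos(t),25*np.sin(t)]
    if kind=="flat": fl[:,0]=np.minimum(fl[:,0],18)
    c=R.from_euler('z',yaw,degrees=True)
    return [c.apply(np.c_[p,np.full(len(p),z)])+[x,y,z0] for p,z in ((hx,60),(fl,14))]
def val(e,m,q):
    q=np.array([proj(m,t) for t in q]).astype(np.float32)
    return cv2.remap(e,q[:,0].reshape(1,-1),q[:,1].reshape(1,-1),cv2.INTER_LINEAR)[0].mean()
def insfit(ns,kind,x,y,yaw,dyaw,z0=0,r=8):
    em=[(edge(n),(P(n) if n[0]=="w" else S if "scene" in n else D)) for n in ns]
    def cost(p):
        h,f=ins(kind,*p,z0);t=0
        for e,m in em:
            T=np.array(m["camera_from_world"]);c=-T[:3,:3].T@T[:3,3];u=(c-[p[0],p[1],c[2]])[:2]
            k=((f[:,:2]-p[:2])@u)>2*np.linalg.norm(u);t-=val(e,m,h)+val(e,m,f[k])
        return t
    o=differential_evolution(cost,[(x-r,x+r),(y-r,y+r),(yaw-dyaw,yaw+dyaw)],seed=1,tol=1e-6);return o.x,o.fun
E
python3 - <<'E'
from ef import *
print(insfit(["wA"],"flat",465,164,208,31),insfit(["wG"],"flat",465,164,208,31),insfit(["wA","wG"],"flat",465,164,208,31))
print("worn", insfit(["scene2"],"flat",460,-331,0,180,3,20))
m=P("wG");A=atz
im=cv2.imread("pics/wG.png");p=proj(m,(447,54,110));print(p,proj(m,(464.7,165,30)))
cv2.imwrite("pics/g.png",np.hstack([cv2.resize(im[100:290,0:253],(400,300),interpolation=2),cv2.resize(cv2.imread("pics/scene2.png")[215:335,220:380],(400,300),interpolation=2)]))
E
```

```text
(array([464.7, 165. , 207.8]), np.float64(-239.53067016601562)) (array([465.3, 165.2, 207.1]), np.float64(-270.2677001953125)) (array([465.1, 165.2, 207.8]), np.float64(-504.13348388671875))
worn (array([ 472.7, -330.6,  -46.2]), np.float64(-225.9886932373047))
[159.1 245.7] [282.7 227.5]
```

View pics/g.png

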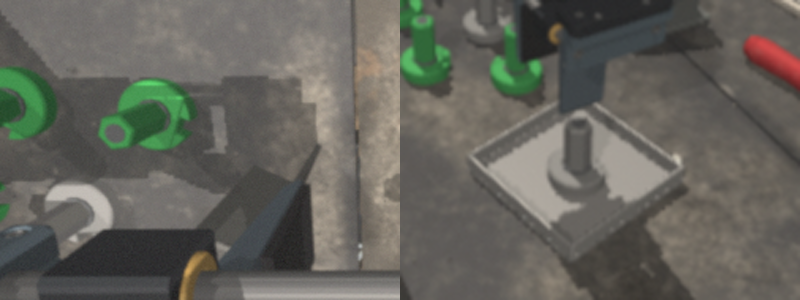

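```bash
python3 -m jog '{"jaw":[60,60,60,60,60,60,60,60,60,60],"slide":[[-0.9,0.5,0],[-0.83,0.54,0],[0,0,0],[0,0,0],[0,0,0],[0,0,0],[0,0,0.8],[0,0,0.8],[0,0,0.8],[0,0,0]],"spin":[0,0,-0.9,-0.9,-0.9,-0.78,0,0,0,0]}'
python3 -m jog '{"jaw":[60,60,60],"slide":[[0,0,0],[0,0,0],[0,0,0]],"spin":[0,0,0]}'
```

```text
time_s: 14.15
ee_pos: [464.0, 164.8, 93.9]
ee_rot: [179.9, -0.3, -152.2]
force: [-0.6, -0.9, -0.2]
gripper_width: 60.2
gripper_force: 0.0
time_s: 14.45
ee_pos: [466.3, 166.0, 97.9]
ee_rot: [-180.0, 0.2, -152.1]
force: [-0.9, 0.6, -0.3]
gripper_width: 60.0
gripper_force: 0.0
```

```bash
python3 -m jog '{"jaw":[60,60,60,60,60,15,15,15,15,15],"slide":[[0.04,0,0.7],[0,0,0.7],[0,0,0.5],[0,0,0.23],[0,0,0],[0,0,0],[0,0,0],[0,0,0],[0,0,0],[0,0,0]],"spin":[0,0,0,0,0,0,0,0,0,0]}' 20
python3 -m jog '{"jaw":[15,15,15,15],"slide":[[0,0,0],[0,0,0],[0,0,0],[0,0,0]],"spin":[0,0,0,0]}'
```

```text
time_s: 15.45
ee_pos: [464.3, 165.1, 33.0]
ee_rot: [-180.0, 0.0, -152.1]
force: [1.5, -2.3, 1.3]
gripper_width: 22.7
gripper_force: 1.3
time_s: 15.85
ee_pos: [464.3, 165.1, 33.0]
ee_rot: [-180.0, 0.0, -152.1]
force: [0.3, -2.4, 2.2]
gripper_width: 21.8
gripper_force: 20.0
```

```bash
python3 -m jog '{"jaw":[15,15,15,15,15,15,15,15],"slide":[[0,0,-0.2],[0,0,-0.4],[0,0,-0.8],[0,0,-0.8],[0,0,-0.8],[0,0,-0.8],[0,0,-0.2],[0,0,0]],"spin":[0,0,0,0,0,0,0,0]}'
python3 snap.py wH
python3 - <<'E'
from ef import *
s=env.state();print(s["ee_pos"],s["force"],s["gripper_width"]);x,y,z=s["ee_pos"]
z0=z-33.0
print([proj(P("wH"),q) for q in ((x,y,z0+60),(x,y,z0+14))])
im=cv2.imread("pics/wH.png");cv2.imwrite("pics/h.png",cv2.resize(im[170:320,180:330],(600,600),interpolation=2))
print(insfit(["wH"],"flat",x,y,207.8,31,z0,3))
# flange only
e=edge("wH");m=P("wH")
for yaw in range(178,240,4):
    f=ins("flat",x,y,yaw,z0)[1];u=[np.cos(np.radians(207.8)),np.sin(np.radians(207.8))]
    k=((f[:,:2]-[x,y])@u)>8
    h=ins("flat",x,y,yaw,z0)[0];print(yaw,round(val(e,m,f[k])),round(val(e,m,h)),end="; ")
E
```

```text
time_s: 16.65
ee_pos: [464.1, 165.3, 153.0]
ee_rot: [180.0, 0.1, -152.1]
force: [-0.3, -0.4, -4.4]
gripper_width: 21.9
gripper_force: 20.0
[463.4 165.  151.9] [-0.6 -0.7 -3.4] 21.91083651335298
[array([255.7, 259.4]), array([255.3, 225.9])]
(array([465. , 165.1, 208.6]), np.float64(-151.22747802734375))
178 39 67; 182 43 66; 186 47 65; 190 51 62; 194 59 62; 198 61 63; 202 54 64; 206 42 67; 210 40 69; 214 51 71; 218 61 69; 222 60 69; 226 55 67; 230 49 68; 234 45 70; 238 49 67;
```

```bash
python3 -m jog '{"jaw":[15,15,15,15,15,15,15,15,15,15],"slide":[[0,0,-0.3],[0,0,0],[0,0,0],[0,0,0],[0,0,0],[0,0,0],[0,0,0],[0,0,0],[0,0,0],[0,0,0]],"spin":[0.5,1,1,1,1,1,1,1,1,1]}'
python3 -m jog '{"jaw":[15,15,15,15,15,15,15,15,15,15],"slide":[[0,0,0],[0,0,0],[0,0,0],[0,0,0],[0,0,0],[0,0,0],[0,0,0],[0,0,0],[0,0,0],[0,0,0]],"spin":[1,1,1,1,1,1,1,1,1,1]}'
python3 -m jog '{"jaw":[15,15,15,15,15,15,15,15],"slide":[[0,0,0],[0,0,0],[0,0,0],[0,0,0],[0,0,0],[0,0,0],[0,0,0],[0,0,0]],"spin":[1,1,1,1,1,1,0.5,0]}'
```

```text
time_s: 17.7
ee_pos: [462.9, 164.8, 159.7]
ee_rot: [-179.8, -0.1, 131.5]
force: [0.3, 0.2, -3.2]
gripper_width: 22.0
gripper_force: 20.0
time_s: 18.7
ee_pos: [462.9, 164.8, 159.7]
ee_rot: [-179.9, 0.2, 51.5]
force: [-0.3, 0.0, -2.4]
gripper_width: 21.8
gripper_force: 20.0
time_s: 19.5
ee_pos: [463.0, 164.8, 159.9]
ee_rot: [179.9, 0.2, -0.1]
force: [0.3, 0.2, -2.6]
gripper_width: 21.5
gripper_force: 20.0
```

```bash
python3 -m jog '{"jaw":[15,15,15,15,15,15,15,15,15,15],"slide":[[0.3,0.6,0],[0.5,0.9,0],[0.5,0.9,0],[0.5,0.9,0],[0.5,0.9,0],[0.5,0.9,0],[0.5,0.9,0],[0.5,0.9,0],[0.5,0.9,0],[0.5,0.9,0]],"spin":[0,0,0,0,0,0,0,0,0,0]}'
python3 -m jog '{"jaw":[15,15,15,15,15,15,15],"slide":[[0.5,0.9,0],[0.4,0.6,0.3],[0.2,0.2,0.4],[0,0,0.3],[0,0,0],[0,0,0],[0,0,0]],"spin":[0,0,0,0,0,0,0]}'
```

```text
time_s: 20.5
ee_pos: [607.3, -97.2, 160.1]
ee_rot: [-180.0, 0.2, -0.0]
force: [0.9, -0.3, -3.1]
gripper_width: 21.6
gripper_force: 20.0
time_s: 21.2
ee_pos: [640.4, -146.3, 132.4]
ee_rot: [-180.0, -0.0, -0.1]
force: [-0.6, 0.5, -3.2]
gripper_width: 21.6
gripper_force: 20.0
```

```bash
python3 -m jog '{"jaw":[15,15,15,15,15,15],"slide":[[0,0.04,0.5],[0,0,0.4],[0,0,0.2],[0,0,0.1],[0,0,0.05],[0,0,0]],"spin":[0,0,0,0,0,0]}' 14
```

```text
time_s: 21.8
ee_pos: [640.6, -148.5, 94.4]
ee_rot: [-180.0, -0.0, -0.1]
force: [-0.0, 0.1, -2.9]
gripper_width: 21.9
gripper_force: 14.0
```

```bash
python3 -m jog '{"jaw":[15,15,15,15,15],"slide":[[0.2,0,-0.15],[0.2,0,-0.08],[0,0,0.1],[-0.05,0,0.08],[0,0,0]],"spin":[0,0,0,0,0]}' 9
python3 -m jog '{"jaw":[15,15,15,15],"slide":[[-0.1,0,0.08],[-0.1,0,0.08],[-0.1,0,0.08],[-0.1,0,0.08]],"spin":[0,0,0,0]}'
```

```text
time_s: 22.3
ee_pos: [650.8, -148.7, 97.0]
ee_rot: [180.0, -0.0, -0.1]
force: [-2.8, -0.1, 4.5]
gripper_width: 21.8
gripper_force: 9.0
time_s: 22.7
ee_pos: [638.8, -148.7, 86.4]
ee_rot: [180.0, -0.0, -0.1]
force: [-3.5, -0.3, 7.3]
gripper_width: 22.1
gripper_force: 9.0
```

```bash
cat > tilt.py <<'E'
import sys
from ef import *
n=sys.argv[1];kind=sys.argv[2];yin=float(sys.argv[3]) # insert yaw rel. tool yaw
e=edge(n);m=P(n);st=env.state();g=st["ee_pos"]+[0,0,19];yaw=st["ee_rot"][2]
T=np.array(m["camera_from_world"]);c=-T[:3,:3].T@T[:3,3]
def pts(th,s,sg):
    # tilt about the tool y; sg=+1: stem leans to tool -x
    Rm=R.from_euler('ZYZ',[yaw,-sg*th,yin],degrees=True)
    h,f=ins(kind,0,0,0); b=f.copy();b[:,2]=0
    o=g-Rm.apply([0,0,s]); h,f,b=[Rm.apply(q)+o for q in (h,f,b)]
    u=(c-o)[:2];u/=np.linalg.norm(u);k=((f-o)[:,:2]@u)>8
    return h,f[k],b[k]
sg=float(sys.argv[4]);res=[]
for th in np.arange(-5,36,2.5):
    for s in np.arange(38,57,1):
        h,f,b=pts(th,s,sg);res.append((val(e,m,f)+val(e,m,b)+.5*val(e,m,h),th,s))
res.sort(reverse=True);print(np.array(res[:8]));print(proj(m,g))
best={}
for v,t,s in res: best.setdefault(float(t),round(float(v)))
print(dict(sorted(best.items())))
E
python3 snap.py wI; python3 tilt.py wI flat 180 1; python3 tilt.py wI flat 0 1
```

```text
[[97.4 -2.5 38. ]
 [94.  -5.  41. ]
 [93.9 -5.  40. ]
 [93.4 -5.  42. ]
 [92.6 -2.5 39. ]
 [92.  -5.  39. ]
 [90.7 -5.  43. ]
 [90.4 -5.  38. ]]
[253.7 255.8]
{-5.0: 94, -2.5: 97, 0.0: 74, 2.5: 66, 5.0: 65, 7.5: 65, 10.0: 68, 12.5: 75, 15.0: 84, 17.5: 86, 20.0: 81, 22.5: 75, 25.0: 75, 27.5: 78, 30.0: 78, 32.5: 79, 35.0: 74}Traceback (most recent call last):
  File "tilt.py", line 16, in <module>
    h,f,b=pts(th,s,sg);res.append((val(e,m,f)+val(e,m,b)+.5*val(e,m,h),th,s))
                                   ~~~^^^^^^^
  File "ef.py", line 14, in val
    return cv2.remap(e,q[:,0].reshape(1,-1),q[:,1].reshape(1,-1),cv2.INTER_LINEAR)[0].mean()
                       ~^^^^^
IndexError: too many indices for array: array is 1-dimensional, but 2 were indexed
```

```bash
sed -i 's/    h,f,b=\[Rm/    h,f,b=[Rm/; s/o=g-Rm.apply(\[0,0,s\]); h/k=(R.from_euler("z",yin,degrees=True).apply(f)[:,0]>8);o=g-Rm.apply([0,0,s]); h/; s/    u=(c-o).*$//' tilt.py; python3 tilt.py wI flat 0 1
```

```text
[[118.7  15.   53. ]
 [118.1  15.   52. ]
 [117.4  17.5  50. ]
 [112.6  17.5  51. ]
 [109.7  25.   44. ]
 [109.   12.5  56. ]
 [107.9  15.   39. ]
 [105.3  12.5  55. ]]
[253.7 255.8]
{-5.0: 103, -2.5: 93, 0.0: 74, 2.5: 72, 5.0: 75, 7.5: 80, 10.0: 99, 12.5: 109, 15.0: 119, 17.5: 117, 20.0: 103, 22.5: 101, 25.0: 110, 27.5: 92, 30.0: 90, 32.5: 85, 35.0: 86}
```

```bash
python3 -m jog '{"jaw":[15,15,15],"slide":[[-0.1,0,0.05],[-0.1,0,0.05],[-0.1,0,0.05]],"spin":[0,0,0]}'
python3 -m jog '{"jaw":[15,15,15],"slide":[[-0.1,0,0.05],[-0.1,0,0.05],[0,0,0]],"spin":[0,0,0]}'
python3 snap.py wJ; python3 tilt.py wJ flat 0 1
```

```text
time_s: 23.05
ee_pos: [630.1, -148.4, 81.5]
ee_rot: [-180.0, -0.0, -0.1]
force: [0.5, 0.3, 1.8]
gripper_width: 22.2
gripper_force: 9.0
time_s: 23.35
ee_pos: [622.4, -148.1, 77.3]
ee_rot: [-179.9, 0.2, -0.1]
force: [-1.6, 0.9, -2.0]
gripper_width: 22.5
gripper_force: 9.0
[[128.2  20.   49. ]
 [127.8  25.   44. ]
 [124.6  27.5  43. ]
 [123.6  17.5  51. ]
 [118.1  27.5  44. ]
 [114.1  22.5  47. ]
 [112.8  35.   48. ]
 [111.4  30.   42. ]]
[253.8 255.3]
{-5.0: 107, -2.5: 93, 0.0: 87, 2.5: 84, 5.0: 81, 7.5: 91, 10.0: 105, 12.5: 90, 15.0: 107, 17.5: 124, 20.0: 128, 22.5: 114, 25.0: 128, 27.5: 125, 30.0: 111, 32.5: 108, 35.0: 113}
```

```bash
python3 -m jog '{"jaw":[15,15,15,15,15,15,15],"slide":[[0.01,0,0.06],[-0.04,0,0.02],[-0.04,0,0.02],[-0.04,0,0.02],[-0.04,0,0.02],[-0.03,0,0.02],[0,0,0]],"spin":[0,0,0,0,0,0,0]}'
python3 -m jog '{"jaw":[15,15,15,15],"slide":[[0.02,0,0.06],[0.02,0,0.06],[0.02,0,0.06],[0,0,0]],"spin":[0,0,0,0]}'
```

```text
time_s: 24.1
ee_pos: [618.7, -148.6, 73.6]
ee_rot: [180.0, -0.0, -0.1]
force: [0.5, -0.3, -3.5]
gripper_width: 22.4
gripper_force: 9.0
time_s: 24.5
ee_pos: [620.1, -148.3, 67.6]
ee_rot: [-180.0, 0.1, -0.1]
force: [-0.7, -0.0, -4.3]
gripper_width: 22.1
gripper_force: 9.0
```

```bash
python3 -m jog '{"jaw":[15,15,15,15],"slide":[[0.03,0,0.06],[0.03,0,0.06],[0.02,0,0.03],[0,0,0]],"spin":[0,0,0,0]}'
python3 snap.py wK; python3 tilt.py wK flat 0 1
```

```text
time_s: 24.9
ee_pos: [624.2, -148.6, 65.8]
ee_rot: [180.0, -0.2, -0.1]
force: [-1.1, 0.6, 5.1]
gripper_width: 22.3
gripper_force: 9.0
[[149.1  30.   45. ]
 [140.4  22.5  50. ]
 [139.2  27.5  46. ]
 [138.   32.5  44. ]
 [135.   20.   52. ]
 [133.   30.   44. ]
 [128.4  25.   48. ]
 [127.6  35.   43. ]]
[253.8 255.3]
{-5.0: 101, -2.5: 79, 0.0: 79, 2.5: 72, 5.0: 110, 7.5: 100, 10.0: 90, 12.5: 109, 15.0: 111, 17.5: 122, 20.0: 135, 22.5: 140, 25.0: 128, 27.5: 139, 30.0: 149, 32.5: 138, 35.0: 128}
```

```bash
python3 -m jog '{"jaw":[26,28,28,45,60,60,60,60,60],"slide":[[0,0,0],[-0.05,0,0],[0,0,0],[0,0,0],[0,0,0],[0,0,-0.6],[0,0,-1],[0,0,-1],[0,0,0]],"spin":[0,0,0,0,0,0,0,0,0]}'
python3 -m jog '{"jaw":[60,60,60,60,60,60,60],"slide":[[0.8,0,0],[0.8,0,-0.4],[0.8,0,-0.4],[0.8,0,0],[0.2,0,0],[0,0,0],[0,0,0]],"spin":[0,0,0,0,0,0,0]}'
python3 snap.py wL
cat > seat.py <<'E'
import sys
from ef import *
n,kind,px,py,pyaw,yr=sys.argv[1],sys.argv[2],*map(float,sys.argv[3:7])
e=edge(n);m=P(n) if n[0]=="w" else S
h0,f0=ins(kind,0,0,0)
def cost(p,full=False):
    Rm=R.from_euler('ZYZ',[pyaw,-25+p[3],p[4]],degrees=True);o=pk(px,py,pyaw,(p[0],p[1],p[2]))
    return -val(e,m,Rm.apply(h0)+o)
for hz in (0,4,8,12):
  o=differential_evolution(lambda q:cost([q[0],q[1],hz,q[2],q[3]]),[(-6,6),(-6,6),(-8,8),(yr-31,yr+31)],seed=1,tol=1e-6);print(hz,o.x,o.fun)
E
python3 seat.py wL flat 642.4 -147.4 -0.1 0
```

```text
time_s: 25.85
ee_pos: [624.1, -149.2, 146.6]
ee_rot: [179.9, -0.5, -0.1]
force: [0.9, 0.7, 1.0]
gripper_width: 60.3
gripper_force: 0.0
time_s: 26.55
ee_pos: [721.9, -148.6, 164.9]
ee_rot: [-180.0, 0.2, -0.1]
force: [-0.9, -0.3, 0.4]
gripper_width: 60.1
gripper_force: 0.0
0 [-5.6 -1.4  4.1 -0.1] -102.1961669921875
4 [ 4.1 -1.5  2.6  0.3] -98.2685546875
8 [ 6.  -1.2  6.3 -0.4] -82.9375991821289
12 [6.  1.8 7.7 0.7] -56.10335922241211
```

```bash
python3 -m jog '{"jaw":[60,60,60,60,60,60,60,60,60,60],"slide":[[-0.6,0,0],[-0.9,-0.2,0],[-0.9,-0.2,0],[-0.9,-0.2,0],[-0.9,-0.2,0],[-0.9,-0.2,0],[-0.9,-0.2,0],[-0.9,-0.2,0],[-0.9,0,0],[-0.6,0,0]],"spin":[0,0,0,0,0,0,0,0,0,0]}'
python3 -m jog '{"jaw":[60,60,60,60,60,60,60,60,60,60],"slide":[[-0.1,0,0],[0,0,0],[0,0,0],[0,0,0],[0,0,0],[0,0,0],[0,0,0],[0,0,0],[0,0,0],[0,0,0]],"spin":[0,-1,-1,-1,-1,-1,-1,-1,-1,-1]}'
python3 -m jog '{"jaw":[60,60,60,60,60],"slide":[[0,0,0],[0,0,0],[0,0,0],[0,0,0],[0,0,0]],"spin":[-1,-1,-0.43,0,0]}'
python3 - <<'E'
from ef import *
np.set_printoptions(precision=2,suppress=True)
for n in ("scene","side"):
    im=env.grab_frame(n);cv2.imwrite(f"pics/{n}3.png",im[:,:,::-1])
    a=cv2.imread(f"pics/{n}0.png",0).astype(np.float32);b=cv2.imread(f"pics/{n}3.png",0).astype(np.float32);m=S if n=="scene" else D
    top=np.array([617,-147.4,94.4]);p=proj(m,top);pl=[proj(m,top+12*np.array([-.4226,0,.906])),proj(m,top+3*np.array([-.4226,0,.906]))]
    print(n,p,"12mm up",pl[0]-p,"3mm",pl[1]-p)
    x,y=(p+.5).astype(int)
    t=a[y-7:y+10,x-8:x+9];w=b[y-14:y+17,x-15:x+16];r=cv2.matchTemplate(w,t,cv2.TM_CCOEFF_NORMED);i=np.unravel_index(r.argmax(),r.shape);print("best shift dx,dy",i[1]-7,i[0]-7,r.max(),"at0",r[7,7])
    f=proj(m,pk(642.4,-147.4,0,(-10,0,14)));x,y=(f+.5).astype(int);print("flange patch diff",np.abs(a-b)[y-12:y+13,x-14:x+15].mean(), "ref",np.abs(a-b)[60:90,300:340].mean())
A=cv2.imread("pics/scene0.png")[170:245,280:350];B=cv2.imread("pics/scene3.png")[170:245,280:350]
cv2.imwrite("pics/cmp.png",np.hstack([cv2.resize(q,(400,430),interpolation=2) for q in (A,B)]))
E
```

```text
time_s: 27.6
ee_pos: [468.1, -105.7, 166.1]
ee_rot: [-180.0, 0.1, -0.1]
force: [-0.1, 0.3, 0.7]
gripper_width: 60.4
gripper_force: 0.0
time_s: 28.6
ee_pos: [468.8, -106.2, 166.0]
ee_rot: [180.0, -0.0, 72.2]
force: [-0.4, 0.1, -0.4]
gripper_width: 59.7
gripper_force: 0.0
time_s: 29.1
ee_pos: [468.6, -106.1, 166.0]
ee_rot: [180.0, -0.0, 91.2]
force: [-0.3, -0.5, -0.4]
gripper_width: 60.1
gripper_force: 0.0
scene [309.96 190.8 ] 12mm up [-1.51 -3.23] 3mm [-0.37 -0.8 ]
best shift dx,dy 0 0 0.9957526 at0 0.9957526
flange patch diff 4.604138 ref 4.5608335
side [228.52 150.51] 12mm up [ 1.59 -3.3 ] 3mm [ 0.4  -0.82]
best shift dx,dy 0 0 0.98884374 at0 0.98884374
flange patch diff 2.0344827 ref 2.8766668
```

```bash
python3 -m jog '{"jaw":[60,60,60,60,60,60,60,60,60,60],"slide":[[0,0.4,0.5],[0,0,0.8],[0,0,0.8],[0,0,0.8],[0,0,0],[0,0,0.7],[0,0,0.6],[0,0,0.3],[0,0,0],[0,0,0]],"spin":[0,0,0,0,0,0,0,0,0,0]}' 20
python3 -m jog '{"jaw":[15,15,15,15,15,15,15,15,15,15],"slide":[[0,0,0],[0,0,0],[0,0,0],[0,0,0],[0,0,0],[0,0,0],[0,0,0],[0,0,-0.1],[0,0,-0.3],[0,0,0]],"spin":[0,0,0,0,0,0,0,0,0,0]}'
```

```text
time_s: 30.2
ee_pos: [481.1, -106.0, 31.8]
ee_rot: [179.9, 0.0, 91.3]
force: [0.6, -0.1, 0.2]
gripper_width: 59.7
gripper_force: 0.0
time_s: 31.2
ee_pos: [481.2, -106.0, 43.9]
ee_rot: [179.9, 0.0, 91.3]
force: [-0.0, 0.0, -2.1]
gripper_width: 20.0
gripper_force: 20.0
```

```bash
python3 -m jog '{"jaw":[15,15,15,15,15,15,15,15,15,15],"slide":[[0,0,-0.5],[0,0,-1],[0,0,-1],[0,0,-1],[0,0,0],[0,0,0],[0,0,0],[0,0,0],[0,0,0],[0,0,0]],"spin":[0,0,0,0,-0.6,-1,-1,-1,-1,-1]}' 25
python3 -m jog '{"jaw":[15,15,15,15,15,15],"slide":[[0,0,0],[0,0,0],[0,0,0],[0,0,0],[0,0,0],[0,0,0]],"spin":[-1,-1,-1,-1,-0.4,0]}'
python3 -m jog '{"jaw":[15,15,15,15,15,15,15,15,15,15],"slide":[[-0.3,0.6,0],[-0.5,1,0],[-0.5,1,0],[-0.5,1,0],[-0.5,1,0],[-0.5,1,0],[-0.5,1,0],[-0.5,1,0],[-0.4,0.7,0],[-0.12,0.55,0]],"spin":[0,0,0,0,0,0,0,0,0,0]}'
python3 -m jog '{"jaw":[15,15,15],"slide":[[0,0,0.3],[0,0,0],[0,0,0]],"spin":[0,0,0]}'
```

```text
time_s: 32.2
ee_pos: [480.1, -105.7, 147.8]
ee_rot: [180.0, -0.0, 136.4]
force: [-0.0, 0.0, -4.2]
gripper_width: 19.9
gripper_force: 25.0
time_s: 32.8
ee_pos: [480.1, -105.7, 147.9]
ee_rot: [180.0, -0.0, 171.3]
force: [0.1, -1.0, -2.6]
gripper_width: 19.5
gripper_force: 25.0
time_s: 33.8
ee_pos: [649.6, 138.5, 147.4]
ee_rot: [180.0, 0.0, 171.3]
force: [-0.3, -0.6, -3.3]
gripper_width: 19.7
gripper_force: 25.0
time_s: 34.1
ee_pos: [647.3, 135.9, 138.3]
ee_rot: [-179.9, -0.1, 171.3]
force: [0.9, -0.3, -2.1]
gripper_width: 19.9
gripper_force: 25.0
```

```bash
python3 -m jog '{"jaw":[15,15,15,15,15,15,15],"slide":[[-0.05,0.04,0.5],[0,0,0.4],[0,0,0.25],[0,0,0.1],[0,0,0],[0,0,0],[0,0,0]],"spin":[0,0,0,0,0,0,0]}' 10
python3 - <<'E'
from h import *
s=env.state();d=s["ee_pos"][:2]-[644.6,137.7];print(s["ee_pos"],s["force"],"u",d@[.989,-.15],"lat",d@[.15,.989])
E
```

```text
time_s: 34.8
ee_pos: [650.6, 138.1, 102.1]
ee_rot: [180.0, 0.1, 171.3]
force: [-0.4, 0.8, -2.9]
gripper_width: 19.7
gripper_force: 10.0
[650.62114414 138.12623202 102.08046372] [-0.42384163  0.7715957  -2.91141545] u 5.8909767470441095 lat 1.32471509267724
```

```bash
python3 -m jog '{"jaw":[15,15,15,15,15,15,15],"slide":[[0,-0.03,0.1],[0.05,0,0.08],[0.1,0,0.08],[0.1,0,0.08],[0.1,0,0.08],[0.1,0,0.08],[0,0,0]],"spin":[0,0,0,0,0,0,0]}' 9
cat > rep.py <<'E'
from h import *
s=env.state();d=s["ee_pos"][:2]-[644.6,137.7];u=d@[.989,-.15];h=s["ee_pos"][2]+19-40
print(np.round(s["force"],1),"u %.1f lat %.1f h %.1f | pocket x %.1f z %.1f"%(u,d@[.15,.989],h,u*.906+h*.4226,-u*.4226+h*.906))
E
python3 rep.py;python3 snap.py wM; python3 tilt.py wM notch 90 -1
```

```text
time_s: 35.5
ee_pos: [635.9, 139.2, 85.9]
ee_rot: [-180.0, -0.1, 171.3]
force: [0.4, 1.2, -0.1]
gripper_width: 19.9
gripper_force: 9.0
[ 0.4  1.2 -0.1] u -8.8 lat 0.2 h 64.9 | pocket x 19.4 z 62.5
[[189.4   2.5  56. ]
 [186.5   0.   53. ]
 [185.8   0.   52. ]
 [184.1   0.   54. ]
 [183.9   0.   51. ]
 [180.5   0.   50. ]
 [179.8   0.   55. ]
 [179.6   2.5  55. ]]
[255.  253.9]
{-5.0: 155, -2.5: 175, 0.0: 186, 2.5: 189, 5.0: 152, 7.5: 121, 10.0: 112, 12.5: 112, 15.0: 99, 17.5: 105, 20.0: 143, 22.5: 146, 25.0: 120, 27.5: 120, 30.0: 127, 32.5: 145, 35.0: 155}
```

```bash
python3 -m jog '{"jaw":[15,15,15,15,15],"slide":[[-0.04,0,-0.05],[-0.05,0,0],[-0.03,0,0],[0,0,0],[0,0,0]],"spin":[0,0,0,0,0]}' 10
python3 rep.py;python3 snap.py wN; python3 tilt.py wN notch 90 -1
```

```text
time_s: 36.05
ee_pos: [639.9, 138.5, 87.8]
ee_rot: [-180.0, -0.1, 171.3]
force: [-2.5, 0.2, -1.7]
gripper_width: 19.8
gripper_force: 10.0
[-2.5  0.2 -1.7] u -4.8 lat 0.1 h 66.8 | pocket x 23.9 z 62.5
[[197.9  -2.5  56. ]
 [194.1  -2.5  55. ]
 [189.   -5.   50. ]
 [186.6  -5.   51. ]
 [186.   -2.5  54. ]
 [186.   -5.   49. ]
 [181.4  -5.   52. ]
 [176.2  -5.   53. ]]
[255.  254.2]
{-5.0: 189, -2.5: 198, 0.0: 137, 2.5: 120, 5.0: 111, 7.5: 116, 10.0: 126, 12.5: 125, 15.0: 101, 17.5: 98, 20.0: 146, 22.5: 140, 25.0: 119, 27.5: 122, 30.0: 130, 32.5: 150, 35.0: 156}
```

```bash
python3 -m jog '{"jaw":[15,15,15,15,15,15,15],"slide":[[0,0,0],[0,0,0],[0.06,0,0.04],[0.08,0,0.05],[0.08,0,0.06],[0.08,0,0.06],[0,0,0]],"spin":[0,0,0,0,0,0,0]}' 3
python3 rep.py;python3 snap.py wO; python3 tilt.py wO notch 90 -1
```

```text
time_s: 36.8
ee_pos: [631.2, 140.2, 82.0]
ee_rot: [180.0, 0.0, 171.3]
force: [-0.0, -0.4, 1.6]
gripper_width: 20.3
gripper_force: 3.0
[-0.  -0.4  1.6] u -13.7 lat 0.5 h 61.0 | pocket x 13.4 z 61.0
[[179.8   7.5  50. ]
 [179.1   7.5  49. ]
 [178.4   7.5  51. ]
 [176.1   7.5  48. ]
 [175.4   7.5  52. ]
 [171.3   7.5  47. ]
 [170.7   7.5  53. ]
 [166.7   7.5  54. ]]
[255. 254.]
{-5.0: 92, -2.5: 96, 0.0: 111, 2.5: 142, 5.0: 164, 7.5: 180, 10.0: 154, 12.5: 119, 15.0: 95, 17.5: 95, 20.0: 112, 22.5: 139, 25.0: 152, 27.5: 121, 30.0: 125, 32.5: 129, 35.0: 135}
```

```bash
python3 -m jog '{"jaw":[15,15,15,15,15,15],"slide":[[0.07,0,0.07],[0.07,0,0.08],[0.07,0,0.08],[0.07,0,0.08],[0.07,0,0.08],[0,0,0]],"spin":[0,0,0,0,0,0]}' 3
python3 rep.py;python3 snap.py wP; python3 tilt.py wP notch 90 -1
```

```text
time_s: 37.45
ee_pos: [619.9, 141.5, 69.1]
ee_rot: [-180.0, -0.1, 171.3]
force: [-1.8, -2.2, 1.2]
gripper_width: 22.5
gripper_force: 3.0
[-1.8 -2.2  1.2] u -25.0 lat 0.0 h 48.1 | pocket x -2.3 z 54.2
[[173.6  27.5  56. ]
 [170.4  27.5  55. ]
 [167.   27.5  54. ]
 [163.3  27.5  53. ]
 [159.3  27.5  52. ]
 [158.7  30.   49. ]
 [158.6  30.   51. ]
 [158.5  30.   50. ]]
[255.2 254.2]
{-5.0: 136, -2.5: 141, 0.0: 85, 2.5: 89, 5.0: 95, 7.5: 99, 10.0: 97, 12.5: 86, 15.0: 78, 17.5: 95, 20.0: 95, 22.5: 97, 25.0: 113, 27.5: 174, 30.0: 159, 32.5: 149, 35.0: 142}
```

```bash
python3 -m jog '{"jaw":[15,15,15,15,15,15,15,15],"slide":[[0,0,0],[0.02,0,-0.04],[0.04,0,-0.08],[0.04,0,-0.08],[0.04,0,-0.08],[0,0,0],[0,0,0],[0,0,0]],"spin":[0,0,0,0,0,0,0,0]}' 12
python3 rep.py;python3 snap.py wQ; python3 tilt.py wQ notch 90 -1
python3 - <<'E'
import cv2,numpy as np
im=cv2.imread("pics/wQ.png");cv2.imwrite("pics/q.png",cv2.resize(im[150:290,160:350],(800,590),interpolation=cv2.INTER_CUBIC))
E
```

```text
time_s: 38.3
ee_pos: [616.9, 142.2, 78.3]
ee_rot: [180.0, 0.0, 171.3]
force: [0.1, -0.6, -3.4]
gripper_width: 22.1
gripper_force: 12.0
[ 0.1 -0.6 -3.4] u -28.1 lat 0.3 h 57.3 | pocket x -1.3 z 63.8
[[171.1  27.5  56. ]
 [168.4  27.5  55. ]
 [165.3  27.5  54. ]
 [161.4  27.5  53. ]
 [157.7  27.5  52. ]
 [155.6  30.   50. ]
 [155.4  30.   51. ]
 [155.3  30.   53. ]]
[254.9 253.8]
{-5.0: 107, -2.5: 115, 0.0: 84, 2.5: 78, 5.0: 100, 7.5: 106, 10.0: 102, 12.5: 94, 15.0: 86, 17.5: 94, 20.0: 114, 22.5: 118, 25.0: 127, 27.5: 171, 30.0: 156, 32.5: 145, 35.0: 133}
```

```bash
cat > yawfit.py <<'E'
import sys
from ef import *
n=sys.argv[1];e=edge(n);m=P(n);st=env.state();g=st["ee_pos"]+[0,0,19];yaw=st["ee_rot"][2]
h0,f0=ins("notch",0,0,0)
# the slot outline at flange top
sl=np.vstack([np.linspace(a,b,8) for a,b in (((24.3,6,14),(17,6,14)),((17,6,14),(17,-6,14)),((17,-6,14),(24.3,-6,14)))])
def cost(p,w=1):
    th,s,off,dx,dy,roll=p
    Rm=R.from_euler('ZYXZ',[yaw,th,roll,90+off],degrees=True);o=g+R.from_euler('z',yaw,degrees=True).apply([dx,dy,0])-Rm.apply([0,0,s])
    k=(R.from_euler('z',90+off,degrees=True).apply(f0)[:,0]>8)
    return -val(e,m,Rm.apply(h0)+o)-val(e,m,Rm.apply(f0[k])+o)-w*.5*val(e,m,Rm.apply(sl)+o)
for lo,hi in ((-40,-5),(-5,5),(5,40)):
    r=differential_evolution(cost,[(15,35),(40,58),(lo,hi),(-4,4),(-2,2),(-6,6)],seed=2,maxiter=150);print(lo,hi,r.x,round(r.fun,1))
E
python3 yawfit.py wQ
```

```text
Traceback (most recent call last):
  File "yawfit.py", line 9, in cost
    Rm=R.from_euler('ZYXZ',[yaw,th,roll,90+off],degrees=True);o=g+R.from_euler('z',yaw,degrees=True).apply([dx,dy,0])-Rm.apply([0,0,s])
  File "scipy/spatial/transform/_rotation.pyx", line 1413, in scipy.spatial.transform._rotation.Rotation.from_euler
ValueError: Expected axis specification to be a non-empty string of upto 3 characters, got ZYXZ

The above exception was the direct cause of the following exception:

Traceback (most recent call last):
  File "yawfit.py", line 13, in <module>
    r=differential_evolution(cost,[(15,35),(40,58),(lo,hi),(-4,4),(-2,2),(-6,6)],seed=2,maxiter=150);print(lo,hi,r.x,round(r.fun,1))
RuntimeError: The map-like callable must be of the form f(func, iterable), returning a sequence of numbers the same length as 'iterable'
```

View pics/q.png

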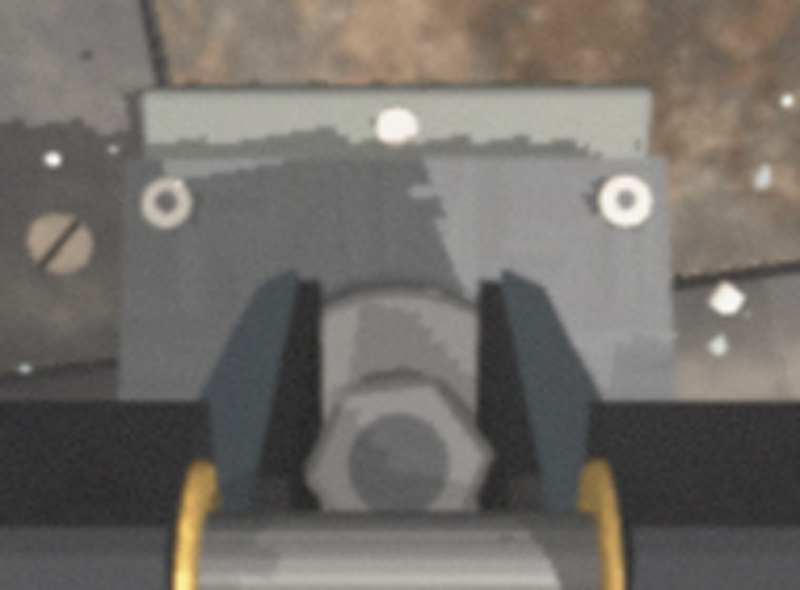

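```bash
sed -i "s/R.from_euler('ZYXZ',\[yaw,th,roll,90+off\],degrees=True)/R.from_euler('ZYX',[yaw,th,roll],degrees=True)*R.from_euler('z',90+off,degrees=True)/; s/((-40,-5),(-5,5),(5,40))/((-40,-5),(-5,5),(5,40))/; s/w\*.5\*val/0*val/" yawfit.py; python3 yawfit.py wQ
python3 - <<'E'
from ef import *
# history: hex yaw in earlier frames is of interest; visibility of the slot at +-30 from the camera
E
```

```text
-40 -5 [ 24.7  50.7 -24.6  -3.9   0.5   0.3] -163.6
-5 5 [28.1 53.8  0.  -1.2  0.4  1.4] -166.1
5 40 [24.8 51.2 35.4 -4.   0.5  0.5] -163.9
```

```bash
python3 - <<'E'
from ef import *
st=env.state();g=st["ee_pos"]+[0,0,19];yaw=st["ee_rot"][2]
ims={"side":(D,[]),"scene":(S,[])}
for n in ims:
    for i in range(4): ims[n][1].append(cv2.cvtColor(env.grab_frame(n),cv2.COLOR_RGB2GRAY).astype(np.float32))
Rt=R.from_euler('ZY',[yaw,25],degrees=True);s=51
o=g+R.from_euler('z',yaw,degrees=True).apply([-3,0.5,0])-Rt.apply([0,0,s])
for n,(m,fr) in ims.items():
    a=np.mean(fr,0);cv2.imwrite(f"pics/{n}q.png",a)
    print(n,"centre px",proj(m,o))
    for r,z in ((21,14),(24,14),(25,7)):
        row=[]
        for t in range(-90,271,10):
            q=proj(m,Rt.apply([r*np.cos(np.radians(t)),r*np.sin(np.radians(t)),z])+o).astype(np.float32)
            row.append(int(cv2.remap(a,q[:1].reshape(1,1),q[1:].reshape(1,1),cv2.INTER_CUBIC)[0,0]))
        print(r,z,dict(zip(range(-90,271,10),row)))
E
```

```text
side centre px [211.6 218.1]
21 14 {-90: 100, -80: 99, -70: 96, -60: 91, -50: 88, -40: 85, -30: 85, -20: 86, -10: 92, 0: 96, 10: 99, 20: 94, 30: 84, 40: 73, 50: 71, 60: 70, 70: 70, 80: 71, 90: 71, 100: 71, 110: 71, 120: 75, 130: 83, 140: 88, 150: 90, 160: 90, 170: 92, 180: 92, 190: 92, 200: 91, 210: 90, 220: 85, 230: 84, 240: 87, 250: 88, 260: 96, 270: 100}
24 14 {-90: 109, -80: 106, -70: 102, -60: 93, -50: 85, -40: 80, -30: 75, -20: 78, -10: 80, 0: 85, 10: 91, 20: 93, 30: 85, 40: 73, 50: 71, 60: 70, 70: 71, 80: 71, 90: 71, 100: 71, 110: 71, 120: 76, 130: 87, 140: 89, 150: 90, 160: 91, 170: 91, 180: 89, 190: 88, 200: 88, 210: 89, 220: 89, 230: 85, 240: 82, 250: 84, 260: 97, 270: 109}
25 7 {-90: 91, -80: 84, -70: 79, -60: 82, -50: 84, -40: 76, -30: 69, -20: 71, -10: 74, 0: 76, 10: 79, 20: 88, 30: 98, 40: 94, 50: 80, 60: 72, 70: 70, 80: 70, 90: 71, 100: 70, 110: 72, 120: 81, 130: 89, 140: 91, 150: 92, 160: 89, 170: 86, 180: 84, 190: 78, 200: 75, 210: 79, 220: 80, 230: 73, 240: 69, 250: 68, 260: 82, 270: 91}
scene centre px [268.6 160. ]
21 14 {-90: 58, -80: 55, -70: 57, -60: 60, -50: 7
[... 355 characters left out ...]
82, -10: 78, 0: 77, 10: 74, 20: 70, 30: 70, 40: 72, 50: 76, 60: 81, 70: 80, 80: 80, 90: 80, 100: 79, 110: 76, 120: 73, 130: 69, 140: 65, 150: 63, 160: 62, 170: 68, 180: 76, 190: 79, 200: 78, 210: 76, 220: 74, 230: 73, 240: 68, 250: 66, 260: 65, 270: 60}
25 7 {-90: 61, -80: 62, -70: 72, -60: 84, -50: 89, -40: 86, -30: 77, -20: 75, -10: 76, 0: 69, 10: 63, 20: 68, 30: 79, 40: 77, 50: 66, 60: 61, 70: 58, 80: 56, 90: 56, 100: 57, 110: 56, 120: 55, 130: 54, 140: 51, 150: 53, 160: 56, 170: 57, 180: 59, 190: 63, 200: 70, 210: 75, 220: 80, 230: 79, 240: 74, 250: 69, 260: 62, 270: 61}[ WARN:0@16.882] global loadsave.cpp:1063 imwrite_ Unsupported depth image for selected encoder is fallbacked to CV_8U.
```

```bash
python3 -m jog '{"jaw":[15,15,15,15,15,15,15,15,15,15],"slide":[[0.03,0,-0.4],[0.06,0,-0.8],[0.3,0,-0.8],[0.7,0,0],[0.8,-0.1,0],[0.8,-0.1,0],[0.7,0,0],[0.3,0,0.5],[0,0,0.8],[0,0,0.8]],"spin":[0,0,0,0,0,0,0,0,0,0]}' 12
python3 -m jog '{"jaw":[15,15,15,15,15],"slide":[[0,0,0],[0,0,0.4],[0,0,0.3],[0,0,0],[0,0,0]],"spin":[0,0,0,0,0]}'
```

```text
time_s: 39.75
ee_pos: [507.0, 153.4, 76.4]
ee_rot: [179.9, 0.2, 171.3]
force: [0.8, 0.3, -3.6]
gripper_width: 21.6
gripper_force: 12.0
time_s: 40.25
ee_pos: [506.8, 153.1, 54.6]
ee_rot: [180.0, 0.0, 171.3]
force: [0.4, 0.0, -3.5]
gripper_width: 22.1
gripper_force: 12.0
```

```bash
python3 -m jog '{"jaw":[15,15,15,15,15,15,26,34,50,60],"slide":[[0,0,0.3],[0,0,0.15],[0,0,0.1],[0,0,0.05],[0,0,0.05],[0,0,0],[0,0,0],[0,0,0],[0,0,0],[0,0,0]],"spin":[0,0,0,0,0,0,0,0,0,0]}' 6
python3 -m jog '{"jaw":[60,60,60,60,60,60,60,60],"slide":[[0,0,0],[0,0,-0.7],[0,0,-1],[0,0,-1],[0.2,0,-1],[0.3,0,0],[0,0,0],[0,0,0]],"spin":[0,0,0,0,0,0,0,0]}'
python3 snap.py wR
python3 - <<'E'
from ef import *
r=insfit(["wR"],"notch",530,152,30,31,0,20);print(r, proj(P("wR"),(r[0][0],r[0][1],14)))
x,y,yw=r[0];m=P("wR");g=cv2.cvtColor(cv2.imread("pics/wR.png"),cv2.COLOR_BGR2GRAY).astype(np.float32)
for rr in (20,23):
  row={}
  for t in range(0,360,15):
    q=proj(m,(x+rr*np.cos(np.radians(t)),y+rr*np.sin(np.radians(t)),14)).astype(np.float32);row[t]=int(cv2.remap(g,q[:1].reshape(1,1),q[1:].reshape(1,1),1)[0,0])
  print(row)
E
```

```text
time_s: 41.25
ee_pos: [506.8, 153.1, 35.2]
ee_rot: [180.0, 0.0, 171.3]
force: [-1.1, -1.0, 0.3]
gripper_width: 47.3
gripper_force: 0.0
time_s: 42.05
ee_pos: [490.8, 155.0, 144.8]
ee_rot: [-180.0, -0.1, 171.3]
force: [0.2, -0.0, -0.6]
gripper_width: 59.7
gripper_force: 0.0
(array([531.1, 147.4,   1.4]), np.float64(-328.0572509765625)) [253.3 222. ]
{0: 145, 15: 196, 30: 154, 45: 132, 60: 101, 75: 105, 90: 195, 105: 188, 120: 202, 135: 202, 150: 200, 165: 203, 180: 202, 195: 202, 210: 187, 225: 186, 240: 180, 255: 122, 270: 123, 285: 138, 300: 152, 315: 124, 330: 174, 345: 144}
{0: 146, 15: 194, 30: 176, 45: 152, 60: 101, 75: 114, 90: 190, 105: 176, 120: 188, 135: 189, 150: 190, 165: 191, 180: 193, 195: 193, 210: 174, 225: 174, 240: 177, 255: 120, 270: 122, 285: 121, 300: 183, 315: 144, 330: 183, 345: 146}
```

```bash
python3 -m jog '{"jaw":[60,60,60,60,60,60,60,60,60,60],"slide":[[-0.7,0,0],[-0.67,-0.05,0],[0,0,0],[0,0,0],[0,0,0.5],[0,0,0.8],[0,0,0.4],[0,0,0],[0,0,0],[0,0,0]],"spin":[0,0,0.9,0.9,0.69,0,0,0,0,0]}' 20
```

```text
time_s: 43.1
ee_pos: [532.8, 147.8, 95.6]
ee_rot: [179.9, 0.1, 151.4]
force: [-0.9, 0.7, 0.0]
gripper_width: 59.9
gripper_force: 0.0
```

```bash
python3 -m jog '{"jaw":[60,60,60,60,15,15,15,15,15,15],"slide":[[0.04,0,0.7],[0,0,0.7],[0,0,0.45],[0,0,0.2],[0,0,0],[0,0,0],[0,0,0],[0,0,0],[0,0,0],[0,0,0]],"spin":[0,0,0,0,0,0,0,0,0,0]}' 20
python3 -m jog '{"jaw":[15,15,15,15,15,15,15,15,15,15],"slide":[[0,0,0],[0,0,-0.3],[0,0,-0.8],[0,0,-1],[0,0,-1],[0,0,-0.4],[0,0,0],[0,0,0],[0,0,0],[0,0,0]],"spin":[0,0,0,0,0,-0.6,-0.9,-0.9,-0.09,0]}'
python3 rep.py
```

```text
time_s: 44.1
ee_pos: [531.1, 148.0, 33.7]
ee_rot: [180.0, 0.0, 151.4]
force: [-1.0, -1.2, 2.5]
gripper_width: 19.8
gripper_force: 20.0
time_s: 45.1
ee_pos: [530.7, 148.1, 138.1]
ee_rot: [-180.0, -0.0, 171.2]
force: [-0.7, -0.0, -3.4]
gripper_width: 19.7
gripper_force: 20.0
[-0.7 -0.  -3.4] u -114.2 lat -6.8 h 117.1 | pocket x -54.0 z 154.4
```

```bash
python3 -m jog '{"jaw":[15,15,15,15,15,15,15,15,15,15],"slide":[[-0.5,0,0],[-0.9,0.1,0],[-0.9,0.14,0],[-0.9,0,0],[-0.6,0,0.3],[-0.2,0,0.4],[0,0,0.35],[0,0,0],[0,0,0],[0,0,0]],"spin":[0,0,0,0,0,0,0,0,0,0]}' 10
python3 -m jog '{"jaw":[15,15],"slide":[[0,0,0],[0,0,0]],"spin":[0,0]}';python3 rep.py
```

```text
time_s: 46.1
ee_pos: [650.4, 137.4, 107.6]
ee_rot: [180.0, 0.0, 171.3]
force: [1.3, 0.5, -3.0]
gripper_width: 19.9
gripper_force: 10.0
time_s: 46.3
ee_pos: [650.8, 137.3, 107.6]
ee_rot: [180.0, 0.1, 171.3]
force: [-1.0, -0.8, -3.2]
gripper_width: 19.9
gripper_force: 10.0
[-1.  -0.8 -3.2] u 6.2 lat 0.5 h 86.6 | pocket x 42.2 z 75.9
```

```bash
python3 -m jog '{"jaw":[15,15,15,15],"slide":[[0,-0.01,0.12],[0,0,0.08],[0,0,0.04],[0,0,0]],"spin":[0,0,0,0]}' 8
python3 rep.py
python3 -m jog '{"jaw":[15,15,15,15,15],"slide":[[0,0,0.02],[0.09,0,0.05],[0.09,0,0.05],[0.09,0,0.06],[0.08,0,0.06]],"spin":[0,0,0,0,0]}' 3.5
python3 rep.py;python3 snap.py wS; python3 tilt.py wS notch 90 -1
```

```text
time_s: 46.7
ee_pos: [650.4, 136.9, 100.3]
ee_rot: [180.0, -0.0, 171.3]
force: [-2.1, 0.1, 2.7]
gripper_width: 19.9
gripper_force: 8.0
[-2.1  0.1  2.7] u 5.9 lat 0.1 h 79.3 | pocket x 38.8 z 69.3
time_s: 47.2
ee_pos: [640.2, 138.4, 91.9]
ee_rot: [-180.0, 0.0, 171.3]
force: [0.1, -0.3, -1.6]
gripper_width: 19.9
gripper_force: 3.5
[ 0.1 -0.3 -1.6] u -4.5 lat 0.1 h 70.9 | pocket x 25.9 z 66.1
[[191.   -5.   53. ]
 [189.8  -5.   52. ]
 [188.7  -5.   54. ]
 [184.4  -5.   51. ]
 [182.5  -5.   55. ]
 [178.6  15.   53. ]
 [178.1  15.   54. ]
 [178.   15.   52. ]]
[254.9 252.7]
{-5.0: 191, -2.5: 176, 0.0: 139, 2.5: 109, 5.0: 102, 7.5: 108, 10.0: 136, 12.5: 164, 15.0: 179, 17.5: 114, 20.0: 102, 22.5: 115, 25.0: 117, 27.5: 130, 30.0: 167, 32.5: 164, 35.0: 134}
```

```bash
python3 -m jog '{"jaw":[15,15,15,15,15,15],"slide":[[0.07,0,0.06],[0.07,0,0.065],[0.065,0,0.07],[0.06,0,0.07],[0,0,0],[0,0,0]],"spin":[0,0,0,0,0,0]}' 3.5
python3 rep.py;python3 snap.py wT; python3 tilt.py wT notch 90 -1
```

```text
time_s: 47.85
ee_pos: [632.4, 139.7, 84.8]
ee_rot: [180.0, 0.0, 171.3]
force: [-0.9, -0.2, 2.0]
gripper_width: 20.1
gripper_force: 3.5
[-0.9 -0.2  2. ] u -12.4 lat 0.1 h 63.8 | pocket x 15.8 z 63.1
[[168.    5.   51. ]
 [168.    5.   50. ]
 [167.1   5.   52. ]
 [165.9   5.   53. ]
 [165.7   5.   49. ]
 [164.1   5.   54. ]
 [162.8   5.   55. ]
 [162.8   5.   48. ]]
[254.9 254. ]
{-5.0: 106, -2.5: 119, 0.0: 142, 2.5: 156, 5.0: 168, 7.5: 157, 10.0: 130, 12.5: 99, 15.0: 94, 17.5: 85, 20.0: 132, 22.5: 145, 25.0: 107, 27.5: 107, 30.0: 112, 32.5: 121, 35.0: 134}
```

```bash
cat >> tilt.py <<'E'
print("th: top rim, bottom rim, hex; rows of rim centre")
for th in np.arange(-5,31,2.5):
    h,f,b=pts(th,51,sg);j=len(f)//2
    print(th,round(val(e,m,f)),round(val(e,m,b)),round(val(e,m,h)),proj(m,f[j]).round(),proj(m,b[j]).round())
im=cv2.imread(f"pics/{n}.png",0);print([int(v) for v in im[150:262,249:262].mean(1)])
E
python3 tilt.py wT notch 90 -1 | tail -17
```

```text
th: top rim, bottom rim, hex; rows of rim centre
-5.0 16 18 64 [255. 189.] [255. 181.]
-2.5 37 32 64 [255. 190.] [255. 184.]
0.0 68 16 65 [255. 192.] [255. 187.]
2.5 66 37 66 [255. 194.] [255. 189.]
5.0 63 71 67 [255. 196.] [255. 192.]
7.5 45 48 69 [255. 198.] [255. 195.]
10.0 31 41 72 [255. 200.] [255. 198.]
12.5 28 25 78 [255. 203.] [255. 201.]
15.0 23 24 83 [255. 205.] [255. 204.]
17.5 19 20 85 [255. 207.] [255. 207.]
20.0 38 45 84 [255. 210.] [255. 210.]
22.5 46 52 82 [255. 212.] [255. 213.]
25.0 34 32 80 [255. 214.] [255. 216.]
27.5 29 33 78 [255. 217.] [255. 219.]
30.0 30 36 79 [255. 219.] [255. 222.]
[117, 145, 163, 173, 180, 199, 214, 221, 223, 223, 221, 214, 186, 149, 130, 138, 145, 146, 147, 147, 147, 147, 146, 147, 146, 147, 147, 147, 147, 147, 146, 146, 145, 138, 125, 115, 112, 110, 109, 109, 107, 104, 99, 95, 89, 88, 102, 111, 114, 118, 120, 124, 126, 126, 124, 124, 123, 122, 123, 122, 119, 114, 119, 135, 140, 142, 142, 142, 142, 141, 142, 142, 143, 141, 138, 135, 133, 127, 118, 117, 122, 130, 138, 143, 143, 141, 135, 121, 110, 105, 102, 102, 103, 105, 104, 103, 102, 100, 102, 102, 101, 97, 93, 90, 91, 92, 91, 94, 103, 115, 123, 125]
```

```bash
python3 - <<'E'
from ef import *
m=P("wT")
for q in ((-48,0,12),(-28,0,12),(-26.5,0,10.5),(-26.5,0,0),(-15,0,0),(-9.2,0,12),(-9.2,0,26)): print(q,proj(m,pk(644.6,137.7,-8.6,q)).round(1))
im=cv2.imread("pics/wT.png",0).astype(int)
for r in range(184,232,3): print(r,im[r,226:286:3])
E
```

```text
(-48, 0, 12) [254.5 164.4]
(-28, 0, 12) [254.5 190.6]
(-26.5, 0, 10.5) [254.5 192.9]
(-26.5, 0, 0) [254.5 194.9]
(-15, 0, 0) [254.6 209.5]
(-9.2, 0, 12) [254.6 215.8]
(-9.2, 0, 26) [254.6 214.3]
184 [147 147 149 146 148 145 151 142 133 118 115 137 147 149 153 152 145 143
 148 149]
187 [146 138 138 120 115 105 109 105 104 106 105 111 146 152 152 151 144 145
 148 147]
190 [110 107 108 105 109 106 107 106 107 106 105 106 140 151 154 150 147 146
 143 146]
193 [109 105 108 108 106 102  98  96  94  91  94  99 122 139 150 152 144 147
 147 149]
196 [104 104 106  99  92  83  75  82  87  86 121 116 112  92 117 135 147 149
 149 150]
199 [106 105  94  76  78  87  93  92  91  96 133 143 147 144 114  88 118 136
 146 151]
202 [104  93  73  82  90  91  97 105 100 105 146 144 143 145 146 137  90 106
 129 155]
205 [ 87  73  89  91  95  94 103 104 107 107 137 145 144 145 145 141 112  99
  98 140]
208 [ 75  89  90  92 103 106 106 107 107 108 118 148 150 149 148 151 142 107
  98 101]
211 [ 84  90  93  95 103 106 106 107 110 110 112 120 133 141 145 146 145 107
 105  92]
214 [ 87  84  85 101 104 117 127 137 140 144 141 142 138 129 116 127 140 102
  89  99]
217 [ 76  76  64  62 128 143 142 145 145 144 142 143 146 141 144 126  62  75
  79  83]
220 [ 75  74  56  48 116 142 143 146 141 143 143 141 144 145 143 112  53  60
  79  76]
223 [ 78  76  51  50 117 142 142 142 142 140 143 138 140 141 146 112  50  57
  78  80]
226 [ 78  76  52  49 117 144 141 144 143 138 137 123 122 143 144 111  50  54
  77  78]
229 [ 76  68  50  49 116 142 143 139 119 123 117 108 121 122 125 105  50  51
  74  80]
```

```bash
python3 -m jog '{"jaw":[15,15,15,15,15,15,15,15,15,15],"slide":[[0,0,0],[0,0,0],[0.014,0,-0.03],[0.07,0,0.03],[0.08,0,0.037],[0.08,0,0.037],[0.08,0,0.037],[0.07,0,0.033],[0.06,0,0.03],[0,0,0]],"spin":[0,0,0,0,0,0,0,0,0,0]}' 10
python3 -m jog '{"jaw":[15,15],"slide":[[0,0,0],[0,0,0]],"spin":[0,0]}';python3 rep.py
```

```text
time_s: 48.9
ee_pos: [618.5, 141.7, 79.0]
ee_rot: [-180.0, -0.0, 171.3]
force: [-0.6, -0.6, -2.5]
gripper_width: 19.9
gripper_force: 10.0
time_s: 49.1
ee_pos: [619.2, 141.7, 79.4]
ee_rot: [180.0, 0.0, 171.3]
force: [-0.1, 0.2, -3.2]
gripper_width: 19.9
gripper_force: 10.0
[-0.1  0.2 -3.2] u -25.7 lat 0.2 h 58.4 | pocket x 1.4 z 63.8
```

```bash
python3 -m jog '{"jaw":[15,15,15,15,15],"slide":[[0,0,0.05],[-0.02,0,0.05],[-0.025,0,0.05],[-0.025,0,0.05],[0,0,0]],"spin":[0,0,0,0,0]}' 8
python3 rep.py
```

```text
time_s: 49.6
ee_pos: [622.1, 141.3, 73.3]
ee_rot: [180.0, 0.1, 171.3]
force: [2.4, -1.3, -2.2]
gripper_width: 19.5
gripper_force: 8.0
[ 2.4 -1.3 -2.2] u -22.8 lat 0.2 h 52.3 | pocket x 1.4 z 57.1
```

```bash
python3 -m jog '{"jaw":[15,15,15,15,15],"slide":[[-0.02,0,0.05],[-0.025,0,0.05],[-0.025,0,0.05],[-0.02,0,0.04],[0,0,0]],"spin":[0,0,0,0,0]}' 6
python3 rep.py
```

```text
time_s: 50.1
ee_pos: [624.2, 141.0, 68.3]
ee_rot: [180.0, 0.1, 171.3]
force: [2.1, -0.7, 4.5]
gripper_width: 19.9
gripper_force: 6.0
[ 2.1 -0.7  4.5] u -20.6 lat 0.2 h 47.3 | pocket x 1.3 z 51.6
```

```bash
python3 -m jog '{"jaw":[24,28,40,60,60,60,60,60,60],"slide":[[0,0,0],[0,0,0],[0,0,0],[0,0,0],[0,0,0],[0,0,-0.7],[0,0,-1],[0,0,-1],[0,0,-0.4]],"spin":[0,0,0,0,0,0,0,0,0]}'
python3 -m jog '{"jaw":[60,60,60,60,60],"slide":[[0.8,0,0],[0.8,0,0],[0.6,0,0],[0,0,0],[0,0,0]],"spin":[0,0,0,0,0]}'
python3 snap.py wU
python3 - <<'E'
from ef import *
for n in("scene","side"): cv2.imwrite(f"pics/{n}4.png",env.grab_frame(n)[:,:,::-1])
h0,f0=ins("notch",0,0,0)
em=[(edge("wU"),P("wU"),1),(edge("scene4"),S,.0),(edge("side4"),D,.0)]
def cost(p,W):
    Rm=R.from_euler('ZY',[-8.6,-25+p[3]],degrees=True)*R.from_euler('z',p[4],degrees=True);o=pk(644.6,137.7,-8.6,p[:3])
    k=R.from_euler('z',p[4],degrees=True).apply(f0)[:,0]<6
    return -sum(w*(val(e,m,Rm.apply(h0)+o)+val(e,m,Rm.apply(f0[k])+o)) for (e,m,_),w in zip(em,W) if w)
for W in ((1,0,0),(1,.5,.5)):
  for hz in (0,3,6,12):
    r=differential_evolution(lambda q:cost([q[0],q[1],hz,q[2],q[3]],W),[(-5,5),(-4,4),(-8,8),(60,120)],seed=1,maxiter=100);print(W,hz,r.x,round(r.fun,1))
for c in (0,3,6,12): print(c,proj(P("wU"),pk(644.6,137.7,-8.6,(0,0,c+60))),proj(S,pk(644.6,137.7,-8.6,(0,0,c+60))))
E
```

```text
time_s: 51.0
ee_pos: [625.2, 141.3, 163.7]
ee_rot: [179.9, 0.3, 171.3]
force: [-0.8, 0.4, 0.3]
gripper_width: 60.0
gripper_force: 0.0
time_s: 51.5
ee_pos: [558.8, 150.9, 160.3]
ee_rot: [-180.0, 0.0, 171.3]
force: [0.0, 0.1, -0.0]
gripper_width: 59.8
gripper_force: 0.0
(1, 0, 0) 0 [ 0.5  0.3 -0.2 81.5] -274.5
(1, 0, 0) 3 [ 0.7  0.4 -0.7 83.1] -269.0
(1, 0, 0) 6 [ 0.8  0.5 -0.8 81.2] -263.1
(1, 0, 0) 12 [ 0.8  0.2 -0.9 68.7] -251.7
(1, 0.5, 0.5) 0 [ 0.2  0.3  0.  81.4] -437.3
(1, 0.5, 0.5) 3 [ 1.9  0.4 -6.6 99.4] -420.2
(1, 0.5, 0.5) 6 [ 2.   0.4 -7.  99.8] -394.5
(1, 0.5, 0.5) 12 [ 1.   0.  -1.5 83.6] -365.0
0 [254.5 270.9] [261.9 148.6]
3 [254.5 271.2] [261.5 147.9]
6 [254.5 271.6] [261.1 147.2]
12 [254.5 272.4] [260.3 145.7]
```

```bash
python3 -m jog '{"jaw":[60,60,60,60,60],"slide":[[0.8,0,-0.3],[0.8,0,-0.3],[0.4,0,0],[0,0,0],[0,0,0]],"spin":[0,0,0,0,0]}'
python3 snap.py wV
python3 - <<'E'
from ef import *
for n in("scene","side"): cv2.imwrite(f"pics/{n}5.png",env.grab_frame(n)[:,:,::-1])
h0,f0=ins("notch",0,0,0);e=edge("wV");m=P("wV")
def cost(p):
    Rm=R.from_euler('ZY',[-8.6,-25+p[3]],degrees=True)*R.from_euler('z',p[4],degrees=True);o=pk(644.6,137.7,-8.6,p[:3])
    k=R.from_euler('z',p[4],degrees=True).apply(f0)[:,0]<6
    return -(val(e,m,Rm.apply(h0)+o)+val(e,m,Rm.apply(f0[k])+o))
for hz in (0,3,6,9):
    r=differential_evolution(lambda q:cost([q[0],q[1],hz,q[2],q[3]]),[(-5,5),(-4,4),(-8,8),(60,120)],seed=1,maxiter=100);print(hz,r.x,round(r.fun,1))
print(proj(m,pk(644.6,137.7,-8.6,(0,0,60))))
# bystanders unmoved? compare patches scene0/side0 with now
for n,mm in (("scene",S),("side",D)):
    a=cv2.imread(f"pics/{n}0.png",0).astype(float);b=cv2.imread(f"pics/{n}5.png",0).astype(float)
    for nm,X in (("can",(407,291,100)),("iron",(447,54,60)),("pipe",(672,2,30)),("green1",(545,-44,30)),("green2",(474,-186,30)),("green3",(407,-39,30)),("green4",(400,-135,30)),("flatstem",(617,-147,94)),("tray",(463,-331,40))):
        x,y=(proj(mm,X)+.5).astype(int);print(n,nm,round(np.abs(a-b)[y-10:y+11,x-8:x+9].mean(),1),end="; ")
    print()
E
```

```text
time_s: 52.15
ee_pos: [500.0, 160.0, 178.3]
ee_rot: [180.0, 0.0, 171.3]
force: [0.6, -0.3, -0.2]
gripper_width: 60.0
gripper_force: 0.0
0 [-0.1  0.4  0.6 61.5] -227.2
3 [-1.3  0.5  0.9 60.8] -227.9
6 [-1.4  0.9  0.3 70.6] -227.6
9 [-1.4  0.9 -0.3 70.8] -227.4
[254.4 314.1]
scene can 2.5; scene iron 1.9; scene pipe 1.6; scene green1 6.4; scene green2 14.2; scene green3 2.1; scene green4 9.8; scene flatstem 2.2; scene tray 40.0; 
side can 3.3; side iron 2.6; side pipe 2.9; side green1 17.7; side green2 37.6; side green3 3.7; side green4 24.5; side flatstem 2.7; side tray 58.1;
```

```bash
python3 -c "
from workcell import env
print(env.job_done())"
```

```text
the job is handed in; nothing more can be done
None
```

I finished the job and handed it in at about 52 s: the worn insert stands in the tray, and the new flat and notched inserts are seated and released. I ran out of picture views, so I checked the notched one only with image fits and a contact reading, and its turn only by how it was gripped.

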